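# Take out the extractor filter and pull the flap shut with the hook rod

## Task

Clear the little counter-top extractor for the night: slide the thin mesh filter straight up out of its slot by its top edge and put it in the steel wash pan. Then take the hooked rod from its rest, slip its hook into the ring eye on the edge of the open top flap and, with the hook staying in the ring, pull the flap all the way down shut; never touch the flap with the gripper or arm. Lay the rod back in the two forks of its rest the way it lay, and leave the sauce pot, the steel cup by the extractor and the salt shaker where they are.

Things in the scene. Friction and masses are not known exactly. Their poses are not given: they have to be found in the camera images.
- extractor: Fixed open-topped steel box, 125 (x) x 160 (y) x 150 mm high, dark louvres on its front (-x). Origin: centre of the underside; x to its back, y left, z up. Yaw within 0.2 rad. The filter slot inside, 9 mm wide, runs along x in the middle (y = 0), centred at x = -17.5 mm.
- flap_hinge (a point): Hinge line of the top flap: its middle, on the box's upper back edge, 150 mm above the table. The hinge axis is the box's y axis. Axes as the extractor's.
- flap (a joint): Top flap's angle, rad: 0 = shut, flat on the box; 1.57 = upright over the back edge. Starts at 1.48 to 1.68, stop at 1.95. Steel plate 6 mm thick, 156 mm wide, reaching 123 mm from the hinge, 0.2 kg. A stiff hinge (0.2 N m friction) holds it wherever it is left: it must be pulled right down to its stop at 0. It cannot shut while the filter is in.
- flap_eye (a point): Centre of the ring eye on the middle of the flap's free edge, 142 mm from the hinge line, 4 mm to the flap's outer side. Round hole 28 mm, wire 6 mm; the hole runs along the hinge axis (box y), so a pin passes through sideways. About 290 mm above the table when open; flap shut: 79.5 mm in front of the box's origin, 154 mm high.
- filter_centre (a point): Centre of the loose mesh filter panel: 78 mm long (its x), 6 mm thick (its y), 120 mm high (its z), 0.12 kg. It stands upright in the extractor's slot with 1.5 mm play, top edge 60 mm above this point and 50 mm above the box's top, lower edge 70 mm below the box's top. Slides up freely.
- wash_pan: Loose open steel pan, 240 (its x) x 140 (its y) x 100 mm high, walls and floor 4 mm, 0.9 kg. Origin: centre of the underside. The filter may lean or lie in it in any way.
- rod_grip (a point): Middle of the pull rod's dark wooden handle, where to grip it, near the centre of mass, on the rod's axis. Handle 18 mm wide (y), 20 mm high (z), from 110 mm behind (-x) to 75 mm ahead of this point; a 7 mm steel rod goes on to x = +150 mm. 0.14 kg. x points along the rod to the hook, z up.
- rod_hook (a point): Middle of the rod's hook: at the front end the 7 mm rod is bent level to its left (+y) into a 36 mm pin whose end leans back 6 mm. This point is +147 mm in x and +18 mm in y from rod_grip, same height. Same axes.
- rest_centre (a point): Centre of the fixed rod rest, on the axis where the rod lies, 55 mm above the table. Base 150 x 70 x 6 mm; two black forks 12 mm thick at x = -55 and +55 mm bear the handle at 45 mm height between flaring cheeks, 27 mm apart below, 69 mm high. The rod lies along x, hook at +x, rod_grip at this point. The 98 mm between the forks is free for fingers.
- sauce_pot: Small lidded plastic portion pot, 53 x 53 x 36 mm, a loose bystander. Origin: centre of the underside.
- cup: Small steel cup, 60 x 60 x 38 mm, standing in front of the extractor, a loose bystander. Origin: centre of the underside.
- salt_shaker: Salt shaker with a grey top, 44 x 44 x 90 mm, a loose bystander. Origin: centre of the underside.

How it is judged (in metres and radians):
On the way, in this order (a step that is already met when the one before it is completed fails the run):
1. the filter is lifted clear of its slot and the extractor (z of filter_centre in the frame of extractor above 0.215 m), for 0.1 s.
2. the filter is in the wash pan and let go (x of filter_centre in the frame of wash_pan between -0.118 and 0.118 m and y of filter_centre in the frame of wash_pan between -0.068 and 0.068 m and z of filter_centre in the frame of wash_pan between 0 and 0.09 m and contact force between the fingers and filter below 0.1 N), for 0.2 s.
3. the rod's hook is through the ring eye of the still open flap (distance between rod_hook and flap_eye below 0.019 m and value of joint flap above 1.2 rad), for 0.1 s.
4. the flap is pulled shut, the hook still in the ring (distance between rod_hook and flap_eye below 0.019 m and value of joint flap below 0.08 rad), for 0.1 s.
At the end, for the whole second after the job is handed in: The filter rests in the wash pan (centre inside the walls, under 90 mm up), the flap is shut (below 0.08 rad), and the rod lies still in both forks of its rest, hook ahead as at the start (within 25 mm along, 12 mm across, -12 to +8 mm in height, 0.2 rad) (x of filter_centre in the frame of wash_pan between -0.118 and 0.118 m and y of filter_centre in the frame of wash_pan between -0.068 and 0.068 m and z of filter_centre in the frame of wash_pan between 0 and 0.09 m and value of joint flap below 0.08 rad and x of rod_grip in the frame of rest_centre between -0.025 and 0.025 m and y of rod_grip in the frame of rest_centre between -0.012 and 0.012 m and z of rod_grip in the frame of rest_centre between -0.012 and 0.008 m and angle between the x axis of rod_grip and the x axis of rest_centre, either way round below 0.2 rad and linear speed of each of pull_rod, filter below 0.03 m/s and contact force between filter and extractor below 0.1 N and x of rod_hook in the frame of rest_centre above 0.1 m); the robot touches nothing.
It fails at once if the gripper or arm pushes on the flap (contact force between any of the fingers, the arm and flap above 1 N).
It fails at once if a bystander (sauce pot, cup, salt shaker) is pushed away by more than 30 mm (distance of any of sauce_pot, cup, salt_shaker from where it was at the start of the episode above 0.03 m).
It also fails if it takes over 72 s, if anything falls off the work surface, if the arm or the gripper's body presses on something with over 40 N, if the wrist force passes 120 N, or if a joint passes its speed limit or range.

## Robot

A 6-joint arm with a two-finger parallel gripper is mounted at the origin on a cart in front of the work surface, level with it; the furniture and walls round the work are solid. World frame = base frame: x ahead of the robot, y to its left, z up, the work surface at z = 0. Lengths are in mm, angles in rad, forces in N, time in s.
With the tool pointing down it reaches from about 350 to 975 mm from the base axis. Payload 7.1 kg.
Tool frame: the origin (TCP) lies on the mounting face of the last link; the fingertips stand 182 mm ahead of it and the grasp point (between the pads) lies 163 mm ahead of it (ctrl.finger_overhang is the distance from the TCP to the fingertips, in mm); z points along the fingers, y is the direction in which the jaws open and shut (so a half turn about z gives the same grasp; the last joint's range is limited). The gripper opens to 88 mm and grips with 3 to 60 N. Pads are 20 mm wide; open, the fingers measure 115 mm over their backs; the gripper's body (75 mm by 178 mm) begins 61 mm behind the grasp point.
Start: joints at [1.17, 0.423, 1.63, -0, 1.089, -0.019], TCP at [232.838, 579.994, 404.675] pointing down, gripper open.
Joint ranges: [-3, 3], [-0.9, 2.11], [0.09, 2.58], [-1.31, 4.45], [0.11, 2.69], [-2.54, 2.54]. Speed limits (rad/s): [2.39, 2.39, 3.01, 3.14, 3.14, 3.14].

## Interface

Orientations are given as a rotation vector (axis times angle).
In Python, from workcell import ctrl, viewer, recognise gives the robot as it stands.
- The arm moves only by the shell command python3 -m handwheel 'ROWS'. ROWS is JSON, a list of rows, each an object of numbers: "gripper": the closure, from 0 (fully open) to 1 (shut); "tx", "ty", "tz": the shift along the tool's x, y, z in m; "rx", "ry", "rz": the turn, a rotation vector about the tool's x, y, z in degrees. In form: [{"gripper": .., "tx": .., "ty": .., "tz": .., "rx": .., "ry": .., "rz": ..}, ...]. A call has 1 to 8 rows; each row shifts and turns the commanded pose from where the row before left it, along the tool's axes as they then stand; what a row does not reach is not made up. A row lasts 1/8 s, in which the tool goes at most 62.5 mm and 10.7 degrees, less where a joint would pass 70% of its speed; a pose out of reach is approached as far as the arm can. A call with a gripper value outside its range is refused whole. The fingers move at their own pace and stop on an object; the grip force is fixed at half the most. Time passes only in rows, so rows that do not move let the fingers close. It gives the time, the measured TCP pose, the force and the opening at its end, in the units of the state.
- ctrl.get_obs(): the state, without advancing time (a new reading comes with each control period).
- viewer.get_image(name): name is "side" or "top"; returns a dict with "image" (400x640x3 uint8, red, green, blue), "range_z" (400x640 float32, mm along the optical axis (not along the pixel's ray), 0 where there is no reading), "vfov" (degrees; the focal length in pixels is half the picture's height over the tangent of half this angle, whatever the lens; pixels are square), "cx", "cy" (the principal point, pixels), "extrinsics" (4x4, takes a point from world to camera coordinates). Camera axes: x right, y up, looking along -z (the intrinsics and any distortion apply to the point x, -y, -z); pixel columns grow to the right and rows downward; lengths in mm; the calibration is good to about 2 mm. A picture is of the moment at which its call begins.
- ctrl.close_job(): hands the job in, once; it reports no verdict.
Trained networks look in a picture, given as the dict that the camera call returned (one of the last four; its "shot" number tells which), for a name from the list of things; names that differ only in an ending like _2 or _b are one class to them, and where a whole thing is asked for, a point or a joint stands for the part that bears it (a point fixed in the world has none). Each returns a list of dicts, best first, with "p" (0 to 1); they miss things now and then, are a little off and sometimes report something else, mostly with a low value. They report only what shows in the picture. A call takes as long as a camera call.
- recognise(picture, name): "xy" ([column, row] as shares, 0 to 1, of the picture: columns of its width, rows of its height, amid what is visible of it).
The state is a dict: "t": time; "qpos": joint angles; "qvel": joint speeds; "joint_torque": joint torques, N m; "ee_pos": TCP position; "orientation": TCP orientation; "ft_force": force on the tool from outside, world axes, zero at the start; "moment": the same for the moment, N m; "width": finger opening in mm.
Only numpy, scipy, OpenCV 4.12 (cv2) and the standard library are available. Lean on these libraries where they do the work, as an engineer would, in place of code of your own. Each camera call takes 0.05 s, during which the arm holds its last target.

## Working session

There is one attempt and no reset: what is moved stays moved. The work goes in short steps, Python scripts to look and compute and a shell command to move; the robot and the scene stay as the last step left them, time stands still between calls to the robot, and variables do not carry over. Pictures are saved under pics/ and viewed, and the job is handed in when it is done.

```bash
ls; mkdir -p pics; cat > h.py <<'E'
import numpy as np, cv2
from workcell import ctrl, viewer, recognise
from scipy.spatial.transform import Rotation as R
def shot(cam,name=None):
    p=viewer.get_image(cam)
    if name: cv2.imwrite('pics/'+name+'.png',p['image'][:,:,::-1])
    return p
def K(p):
    f=200/np.tan(np.radians(p['vfov'])/2); return f,p['cx'],p['cy']
def back(p,u,v,z=None):
    f,cx,cy=K(p)
    if z is None: z=p['range_z'][int(v),int(u)]
    c=np.array([(u-cx)/f*z,-(v-cy)/f*z,-z])
    E=p['extrinsics']; return E[:3,:3].T@(c-E[:3,3])
def proj(p,w):
    f,cx,cy=K(p);E=p['extrinsics'];c=E[:3,:3]@np.asarray(w,float)+E[:3,3]
    return np.array([cx+f*c[0]/-c[2],cy-f*c[1]/-c[2]])
def cloud(p):
    f,cx,cy=K(p);z=p['range_z'];v,u=np.mgrid[:400,:640]
    c=np.stack([(u-cx)/f*z,-(v-cy)/f*z,-z],-1);E=p['extrinsics']
    w=(c-E[:3,3])@E[:3,:3]; w[z<=0]=np.nan; return w
E
python3 - <<'E'
from h import *
np.set_printoptions(precision=2,suppress=True)
for c in['side','top']:
    p=shot(c,c+'0'); print(c,[ (k,v) for k,v in p.items() if k not in('image','range_z')])
    for n in['extractor','flap_hinge','flap','flap_eye','filter_centre','wash_pan','rod_grip','rod_hook','rest_centre','sauce_pot','cup','salt_shaker']:
        try:r=recognise(p,n)
        except Exception as e: print(n,e);continue
        for d in r[:2]:
            u,v=d['xy'][0]*640,d['xy'][1]*400
            print(n,round(d['p'],2),(round(u),round(v)),back(p,u,v))
print(ctrl.get_obs())
E
```

```text
pics
side [('vfov', 53.01795317988306), ('cx', 324.36322613803065), ('cy', 200.34128165610664), ('extrinsics', array([[    0.94,    -0.34,     0.  ,  -594.67],
       [    0.18,     0.48,     0.86,  -173.93],
       [   -0.29,    -0.81,     0.51, -1048.14],
       [    0.  ,     0.  ,     0.  ,     1.  ]])), ('shot', 1)]
extractor 0.8 (349, 196) [ 664.3  -108.72  141.04]
extractor 0.23 (260, 183) [478.86 194.14  61.76]
flap 0.67 (359, 155) [717.68 -46.74 226.61]
flap_eye 0.93 (358, 159) [716.25 -42.38 212.44]
flap_eye 0.63 (261, 183) [483.2  193.63  58.98]
filter_centre 0.82 (326, 180) [625.8  -32.1  158.07]
wash_pan 0.61 (310, 287) [ 499.09 -262.91    1.66]
rod_grip 0.95 (259, 179) [501.88 341.86  -3.1 ]
rod_hook 0.64 (256, 183) [466.7  192.84  63.94]
rod_hook 0.64 (348, 197) [ 661.42 -109.47  138.89]
rest_centre 0.76 (260, 198) [475.77 193.58   5.45]
sauce_pot 0.73 (281, 246) [ 464.86 -122.84   33.4 ]
cup 0.82 (271, 224) [471.99  18.58  13.75]
salt_shaker 0.62 (394, 260) [ 707.03 -296.87   52.66]
salt_shaker 0.57 (346, 196) [ 656.38 -109.89  144.76]
top [('vfov', 47.09496175909714)
[... 661 characters left out ...]
97.38  64.86]
rod_hook 0.82 (244, 248) [474.2  191.2   65.63]
rest_centre 0.9 (247, 248) [476.25 193.61   8.5 ]
sauce_pot 0.91 (370, 255) [ 465.24 -129.27   33.97]
sauce_pot 0.29 (246, 246) [479.73 187.34  59.46]
cup 0.57 (320, 248) [ 440.56   -8.04 1224.95]
salt_shaker 0.66 (427, 160) [ 708.66 -268.27   75.58]
{'t': 1.3, 'qpos': array([ 1.17,  0.42,  1.63,  0.  ,  1.09, -0.02]), 'qvel': array([-0., -0.,  0.,  0.,  0.,  0.]), 'joint_torque': array([  0.  , -54.46, -27.4 ,   0.06,   0.02,   0.  ]), 'ee_pos': array([232.84, 580.  , 404.68]), 'orientation': array([-0.6 , -3.08,  0.  ]), 'ft_force': array([ 0.18,  0.11, -0.52]), 'moment': array([-0.01, -0.01, -0.01]), 'width': 87.81895628553218}
```

```bash
cd pics; python3 -c "
import cv2
for n in['side0','top0']:
    i=cv2.imread(n+'.png'); cv2.imwrite(n+'c.png',cv2.resize(i[90:340,200:520],(800,600*1*800//768 if 0 else 600)))"
```

```text
(no output)
```

View pics/side0.png

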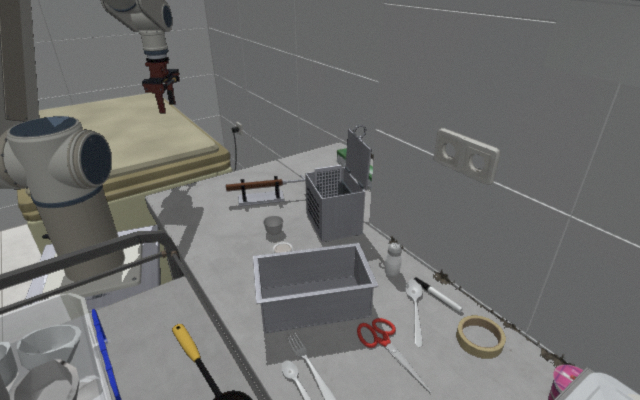

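View pics/top0.png

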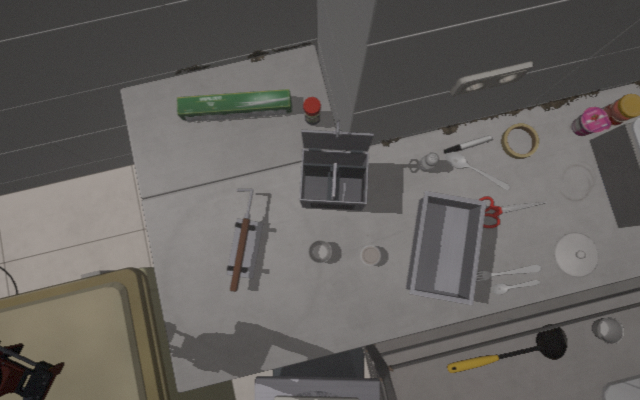

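View pics/side0c.png

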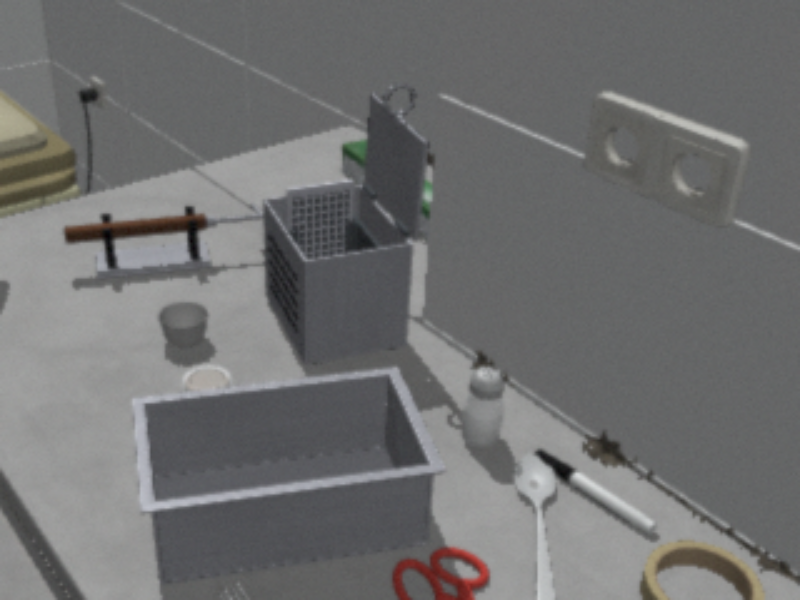

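View pics/top0c.png

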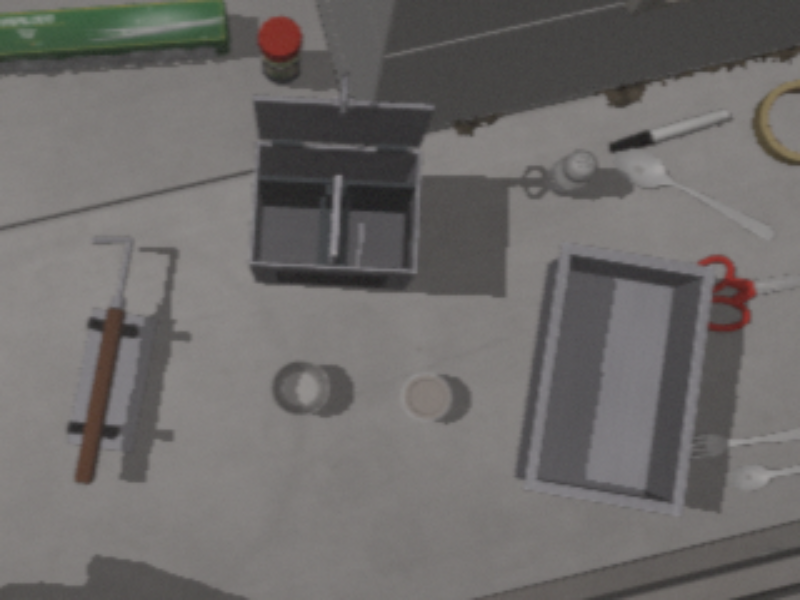

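```bash
python3 - <<'E'
from h import *
np.set_printoptions(precision=1,suppress=True)
P={c:shot(c) for c in['side','top']}
W={c:cloud(P[c]) for c in P}
np.save('/tmp/w.npy',np.array([W['side'],W['top']]))
def sel(c,x0,x1,y0,y1,z0,z1):
    w=W[c].reshape(-1,3); m=(w>[x0,y0,z0]).all(1)&(w<[x1,y1,z1]).all(1); return w[m]
def rect(n,q):
    r=cv2.minAreaRect(q[:,:2].astype(np.float32)); print(n,len(q),'c',np.array(r[0]),'size',np.array(r[1]),'ang',r[2],'zmed',np.median(q[:,2]))
for c in P:
    rect(c+' extr rim',sel(c,560,760,-150,80,141,160))
    rect(c+' filter top',sel(c,590,690,-100,40,188,210))
    rect(c+' flap',sel(c,690,760,-150,80,180,260))
    rect(c+' eye',sel(c,650,780,-70,10,272,330))
    rect(c+' pan rim',sel(c,350,650,-470,-180,90,110))
    rect(c+' handle',sel(c,380,640,120,260,51,75))
    rect(c+' forks',sel(c,380,640,120,260,20,90))
    rect(c+' cup',sel(c,420,530,-50,60,15,50))
    rect(c+' pot',sel(c,420,530,-180,-90,15,50))
    rect(c+' salt',sel(c,660,780,-330,-230,15,110))
    q=sel(c,560,760,-150,80,141,160)
E
```

```text
side extr rim 663 c [673.8 -33.5] size [163.  175.2] ang 88.2579116821289 zmed 147.89679015515003
side filter top 119 c [631.9 -32.8] size [ 9.9 76.9] ang 86.46791076660156 zmed 194.54035865465113
side flap 854 c [735.8 -34.3] size [ 48.1 161.2] ang 0.06833466142416 zmed 221.32164111993373
side eye 121 c [728.2 -50.6] size [36.2 56.3] ang 24.308574676513672 zmed 292.55055212724386
side pan rim 1612 c [ 489.9 -314. ] size [158.6 256. ] ang 81.49246215820312 zmed 98.70411965781483
side handle 402 c [505. 194.] size [ 56.1 250.3] ang 85.28276062011719 zmed 60.35816329040365
side forks 531 c [505. 194.] size [ 56.1 250.3] ang 85.28276062011719 zmed 57.25486860964854
side cup 233 c [473.6  -0.3] size [60.9 57.9] ang 53.43408966064453 zmed 27.80693724092748
side pot 171 c [ 467.1 -132. ] size [50.4 48.7] ang 36.68559265136719 zmed 34.15470217588371
side salt 422 c [ 711.3 -288.9] size [31.  41.1] ang 74.57674407958984 zmed 52.99916006267563
top extr rim 777 c [673.4 -31.2] size [160.1 176.1] ang 88.55055236816406 zmed 149.5802658110344
top filter top 95 c [630.1 -30.1] size [ 6. 76.] ang 88.37870788574219 zmed 199.97465745615582
top flap 914 c [736.3 -32.9] size [154.9  49.6] ang 88.96817016601562 zmed 220.52850360746743
top eye 217 c [729.4 -40.8] size [56.2 88.2] ang 41.400146484375 zmed 291.83709091401664
top pan rim 1641 c [ 488.9 -314.2] size [156.4 256.1] ang 81.51276397705078 zmed 99.90989289347526
top handle 752 c [503.6 197.1] size [ 56.2 248.1] ang 86.22799682617188 zmed 64.2966702928417
top forks 785 c [503.6 197.1] size [ 56.2 248.1] ang 86.22799682617188 zmed 64.12168802604397
top cup 156 c [472.4  -0.3] size [56.4 56.7] ang 1.7517129182815552 zmed 32.179258787451424
top pot 334 c [ 465.3 -130.6] size [51.2 49.5] ang 0.5263668298721313 zmed 35.365211782624684
top salt 283 c [ 711.6 -278.2] size [40.2 38.1] ang 78.01619720458984 zmed 72.10725905804848
```

```bash
python3 - <<'E'
from h import *
np.set_printoptions(precision=1,suppress=True)
Ws=np.load('/tmp/w.npy'); W=dict(side=Ws[0],top=Ws[1])
def sel(c,x0,x1,y0,y1,z0,z1):
    w=W[c].reshape(-1,3); m=(w>[x0,y0,z0]).all(1)&(w<[x1,y1,z1]).all(1); return w[m]
def line(n,q):
    vx,vy,x,y=cv2.fitLine(q[:,:2].astype(np.float32),cv2.DIST_HUBER,0,.01,.01).ravel()
    d=(q[:,:2]-[x,y])@[vx,vy]
    print(n,len(q),'dir deg',np.degrees(np.arctan2(vy,vx)),'pt',x,y,'ext',np.percentile(d,[0,2,98,100]),'end',[x+vx*d.max(),y+vy*d.max()],[x+vx*d.min(),y+vy*d.min()], 'z',q[:,2].min(),q[:,2].max())
for c in W:
    line(c+' filter',sel(c,590,690,-100,40,188,210))
    line(c+' handle',sel(c,380,567,120,260,52,75))
    q=sel(c,380,640,120,260,52,75); line(c+' rod',q[q[:,0]>566])
    q=sel(c,690,790,-150,80,170,262)
    for a in(-110,-80,-50,-20,10,40):
        s=q[(abs(q[:,1]-a)<10)]
        if len(s)>5: print('  flap y',a, np.polyfit(s[:,2],s[:,0],1), np.polyval(np.polyfit(s[:,2],s[:,0],1),[150,270]))
    line(c+' front rim',sel(c,570,600,-105,45,143,160))
    e=sel(c,650,790,-60,0,276,330); print(e[np.argsort(e[:,2])][::12])
for c in W:
    w=W[c].reshape(-1,3); m=(w[:,0]>760)&(abs(w[:,1])<300)&(w[:,2]>20)
    q=w[m]; print(c,'wall',len(q)); 
    for y in(-250,-150,-100,-50,0,50,100,150):
        s=q[abs(q[:,1]-y)<15]; print(y,len(s),np.percentile(s[:,0],[0,10,50,90]) if len(s) else'', np.percentile(s[:,2],[0,50,100]) if len(s) else'')
E
```

```text
side filter 119 dir deg -1.3469548 pt 632.32965 -33.141903 ext [-39.  -37.7  36.6  38.1] end [np.float64(670.4123737277802), np.float64(-34.0373469134664)] [np.float64(593.3685145746534), np.float64(-32.225804684467015)] z 188.04944155542083 200.83362627418455
side handle 342 dir deg -7.481889 pt 468.75775 193.2601 ext [-89.3 -85.7  89.6  96.9] end [np.float64(564.8457151588907), np.float64(180.64077864513644)] [np.float64(380.2133280471752), np.float64(204.8887237499872)] z 52.18291266926341 71.45175860816607
side rod 47 dir deg -0.09065428 pt 596.3902 180.88629 ext [-28.6 -28.5  31.9  32.9] end [np.float64(629.2711403353362), np.float64(180.83426671960035)] [np.float64(567.8123669238516), np.float64(180.93150783191092)] z 52.872522756136085 59.75521128393405
  flap y -110 [ -0.  747.2] [745.7 744.5]
  flap y -80 [  0.  737.1] [739.3 741.1]
  flap y -50 [  0.  704.8] [712.3 718.3]
  flap y -20 [  0.  708.2] [713.9 718.5]
  flap y 10 [  0.  708.3] [714.6 719.6]
  flap y 40 [  0.  710.4] [715.8 720.2]
side front rim 78 dir deg 87.95398 pt 588.68243 -36.584915 ext [-65.8 -62.4  77.1  8
[... 1831 characters left out ...]
3.8 798.3 801.7 805.2] [ 20.2 403.3 624. ]
-150 2210 [768.  771.5 775.1 778.5] [ 20.3 388.5 617.2]
-100 1355 [760.  760.6 762.7 765.5] [ 20.4 386.3 614.2]
-50 0  
0 0  
50 0  
100 0  
150 19 [845.7 847.1 857.  867.7] [29.1 47.3 49.6]
top wall 25940
-250 1822 [795.7 797.5 800.7 804.1] [ 20.7 480.3 649.7]
-150 2184 [768.7 770.7 773.9 777.1] [ 20.3 522.  692.7]
-100 1270 [760.  760.5 762.3 764.2] [126.9 553.7 705.7]
-50 2514 [760.  767.3 800.  842.9] [ 23.8 470.2 704.5]
0 844 [ 819.7  932.1  969.6 1024.6] [ 20.7 201.2 417.1]
50 591 [ 816.1  825.7 1060.4 1064.7] [ 20.2 108.6 213.3]
100 756 [ 843.   859.4 1046.4 1051. ] [ 20.2  89.6 232.4]
150 868 [ 838.1  850.9 1033.  1037.6] [ 20.3  95.3 253. ]
```

```bash
cat >> h.py <<'E'
def plan(gx,gy,gz,yaw,o=None):
    """grasp-point target (mm), jaw axis at yaw+90deg, tool down -> total tool-frame shift (m) and rz"""
    o=o or ctrl.get_obs(); Rm=R.from_rotvec(o['orientation']).as_matrix(); p=np.array(o['ee_pos'])
    tz=np.array([0,0,-1.]);best=None
    for k in(0,180):
        a=np.radians(yaw+k); x=np.array([np.cos(a),np.sin(a),0]); y=np.cross(tz,x)
        Rt=np.stack([x,y,tz],1); rv=np.degrees(R.from_matrix(Rm.T@Rt).as_rotvec())
        if best is None or np.linalg.norm(rv)<np.linalg.norm(best[0]): best=(rv,Rt)
    t=np.array([gx,gy,gz])+[0,0,163]
    print('t',round(o['t'],2),'grasp pt now',np.round(p+163*Rm[:,2],1),'tool x,y',Rm[:,0].round(3),Rm[:,1].round(3),'width',round(o['width'],1))
    print('  shift m (cur axes)',np.round(Rm.T@(t-p)/1000,4),' (final axes)',np.round(best[1].T@(t-p)/1000,4),' rot deg',np.round(best[0],2),'q6',round(float(o['qpos'][5]),2))
E
python3 - <<'E'
from h import *
np.set_printoptions(precision=3,suppress=True)
plan(612,-31,270,-1.4)
Ws=np.load('/tmp/w.npy')
# handle ends by brown colour, both pictures
for i,c in enumerate(['side','top']):
    im=cv2.imread(f'pics/{c}0.png').astype(int); w=Ws[i]
    m=(im[:,:,2]-im[:,:,0]>25)&(w[:,:,2]>45)&(w[:,:,2]<80)&(w[:,:,0]<600)&(abs(w[:,:,1]-195)<60)
    q=w[m]; vx,vy,x,y=cv2.fitLine(q[:,:2].astype(np.float32),cv2.DIST_HUBER,0,.01,.01).ravel()
    d=(q[:,:2]-[x,y])@[vx,vy]; n=(q[:,:2]-[x,y])@[-vy,vx]
    print(c,len(q),np.degrees(np.arctan2(vy,vx)),[x+vx*d.min(),y+vy*d.min()],[x+vx*d.max(),y+vy*d.max()],d.max()-d.min(),np.percentile(n,[2,98]))
    a=np.array([x+vx*d.max(),y+vy*d.max()]);b=np.array([x+vx*d.min(),y+vy*d.min()])
    print('grip', (a+b)/2+17.5*np.array([vx,vy]))
    q=w[(w[:,:,2]>45)&(w[:,:,2]<70)&(w[:,:,0]>560)&(w[:,:,0]<660)&(abs(w[:,:,1]-195)<60)]
    q=q[np.argsort(q[:,0])]; print(q[::6])
E
```

```text
t 1.4 grasp pt now [232.8 580.  241.7] tool x,y [-0.928  0.373  0.   ] [0.373 0.928 0.   ] width 87.8
  shift m (cur axes) [-0.58  -0.426 -0.028]  (final axes) [-0.394 -0.602 -0.028]  rot deg [  0.    -0.   -20.47] q6 -0.02
side 191 -7.3662014 [np.float64(371.65784577401774), np.float64(207.4971528592258)] [np.float64(548.5475083231225), np.float64(184.62929569198664)] 178.36168832805208 [-6.492 11.906]
grip [477.458 193.82 ]
[[560.933 182.431  59.556]
 [567.857 182.92   58.039]
 [578.198 183.245  55.976]
 [587.61  179.863  55.947]
 [597.464 178.065  55.041]
 [608.186 178.747  56.522]
 [617.659 175.436  56.447]
 [623.496 205.607  55.75 ]
 [625.557 212.227  56.009]
 [629.268 178.791  56.456]]
top 378 -7.960393 [np.float64(369.43752792134364), np.float64(214.7422493476894)] [np.float64(547.534352414626), np.float64(189.83790383049495)] 179.82966038489423 [-6.483  6.84 ]
grip [475.817 199.867]
[[560.657 184.96   63.657]
 [563.506 193.491  59.102]
 [566.578 183.797  56.723]
 [571.925 184.33   54.942]
 [579.412 181.689  57.633]
 [584.426 181.736  58.812]
 [591.993 181.876  60.16 ]
 [597.491 179.882  58.136]
 [602.111 179.471  62.161]
 [607.925 183.078  57.206]
 [612.921 183.098  58.557]
 [618.797 176.14   55.334]
 [622.424 206.326  60.655]
 [622.97  196.394  58.775]
 [623.444 194.279  56.147]
 [625.141 190.777  62.286]
 [625.459 183.222  61.471]
 [626.431 178.943  56.151]]
```

```bash
python3 -m handwheel '[{"gripper":0,"tz":-0.02,"rz":-10.2},{"gripper":0,"tz":-0.02,"rz":-10.2},{"gripper":0,"tx":-0.033,"ty":-0.05},{"gripper":0,"tx":-0.033,"ty":-0.05},{"gripper":0,"tx":-0.033,"ty":-0.05},{"gripper":0,"tx":-0.033,"ty":-0.05},{"gripper":0,"tx":-0.033,"ty":-0.05},{"gripper":0,"tx":-0.033,"ty":-0.05}]' && python3 -m handwheel '[{"gripper":0,"tx":-0.033,"ty":-0.05},{"gripper":0,"tx":-0.033,"ty":-0.05},{"gripper":0,"tx":-0.033,"ty":-0.05},{"gripper":0,"tx":-0.033,"ty":-0.05},{"gripper":0,"tx":-0.033,"ty":-0.05},{"gripper":0}]'; python3 -c "
from h import *
shot('side','s1');shot('top','t1')
plan(612,-31.5,180,-1.4)"
```

```text
t 1.5 grasp pt now [232.8 580.  241.7] tool x,y [-0.928  0.373  0.   ] [ 0.373  0.928 -0.   ] width 87.5
  shift m (cur axes) [-0.5797 -0.4262  0.0617]  (final axes) [-0.394  -0.602   0.0617]  rot deg [ -0.    -0.   -20.48] q6 -0.02$[0]: bad value
```

```bash
python3 -m handwheel '[{"gripper":0,"tx":0,"ty":0,"tz":-0.02,"rx":0,"ry":0,"rz":-10.2},{"gripper":0,"tx":0,"ty":0,"tz":-0.02,"rx":0,"ry":0,"rz":-10.2},{"gripper":0,"tx":-0.033,"ty":-0.05,"tz":0,"rx":0,"ry":0,"rz":0},{"gripper":0,"tx":-0.033,"ty":-0.05,"tz":0,"rx":0,"ry":0,"rz":0},{"gripper":0,"tx":-0.033,"ty":-0.05,"tz":0,"rx":0,"ry":0,"rz":0},{"gripper":0,"tx":-0.033,"ty":-0.05,"tz":0,"rx":0,"ry":0,"rz":0},{"gripper":0,"tx":-0.033,"ty":-0.05,"tz":0,"rx":0,"ry":0,"rz":0},{"gripper":0,"tx":-0.033,"ty":-0.05,"tz":0,"rx":0,"ry":0,"rz":0}]'
```

```text
t: 2.5
ee_pos: [423.8, 273.3, 445.0]
orientation: [0.04, 3.141, 0.001]
ft_force: [0.1, 0.1, 0.8]
width: 87.7
```

```bash
python3 -m handwheel '[{"gripper":0,"tx":-0.033,"ty":-0.05,"tz":0,"rx":0,"ry":0,"rz":0},{"gripper":0,"tx":-0.033,"ty":-0.05,"tz":0,"rx":0,"ry":0,"rz":0},{"gripper":0,"tx":-0.033,"ty":-0.05,"tz":0,"rx":0,"ry":0,"rz":0},{"gripper":0,"tx":-0.033,"ty":-0.05,"tz":0,"rx":0,"ry":0,"rz":0},{"gripper":0,"tx":-0.033,"ty":-0.05,"tz":0,"rx":0,"ry":0,"rz":0},{"gripper":0,"tx":-0.02,"ty":-0.04,"tz":0,"rx":0,"ry":0,"rz":0},{"gripper":0,"tx":0,"ty":0,"tz":0,"rx":0,"ry":0,"rz":0}]'; python3 -c "
from h import *
shot('side','s1');shot('top','t1')
plan(612,-31.5,180,-1.4)"
```

```text
t: 3.38
ee_pos: [601.4, -22.3, 444.4]
orientation: [0.046, 3.141, -0.0]
ft_force: [-0.2, 0.8, 1.2]
width: 87.9
t 3.48 grasp pt now [600.1 -19.7 281.4] tool x,y [-1.     0.027  0.001] [0.027 1.    0.   ] width 87.9
  shift m (cur axes) [-0.0121 -0.0115  0.1014]  (final axes) [-0.012  -0.0115  0.1014]  rot deg [ 0.02 -0.05 -0.14] q6 -1.6
```

View pics/s1.png

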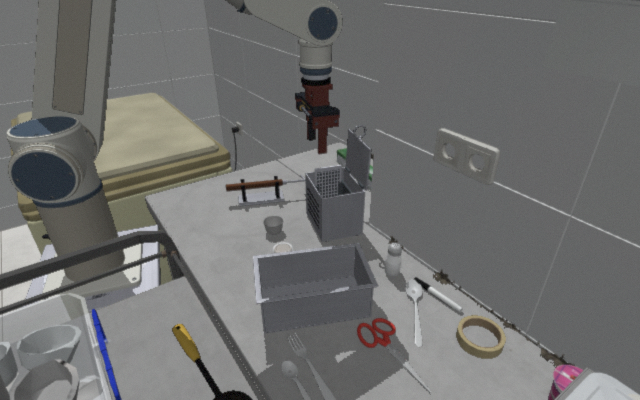

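View pics/t1.png

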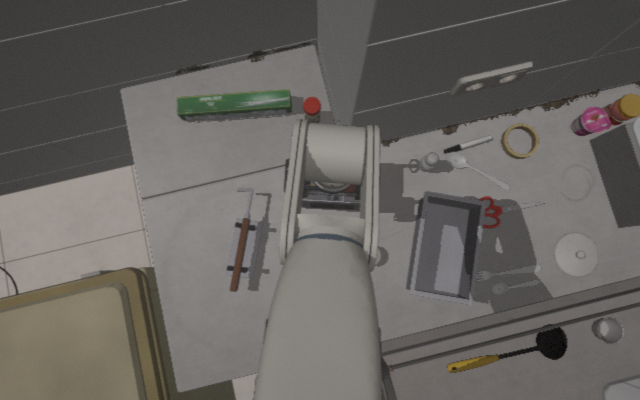

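```bash
python3 -m handwheel '[{"gripper":0,"tx":-0.012,"ty":-0.0115,"tz":0.01,"rx":0,"ry":0,"rz":0},{"gripper":0,"tx":0,"ty":0,"tz":0.045,"rx":0,"ry":0,"rz":0},{"gripper":0,"tx":0,"ty":0,"tz":0.046,"rx":0,"ry":0,"rz":0},{"gripper":0,"tx":0,"ty":0,"tz":0,"rx":0,"ry":0,"rz":0},{"gripper":1,"tx":0,"ty":0,"tz":0,"rx":0,"ry":0,"rz":0},{"gripper":1,"tx":0,"ty":0,"tz":0,"rx":0,"ry":0,"rz":0},{"gripper":1,"tx":0,"ty":0,"tz":0,"rx":0,"ry":0,"rz":0},{"gripper":1,"tx":0,"ty":0,"tz":0,"rx":0,"ry":0,"rz":0}]'; python3 -c "
from h import *
plan(612,-31.5,180,-1.4)"
```

```text
t: 4.47
ee_pos: [612.4, -31.5, 344.6]
orientation: [0.04, 3.14, -0.0]
ft_force: [-0.4, -0.1, 0.9]
width: 51.2
t 4.47 grasp pt now [612.6 -31.5 181.6] tool x,y [-1.     0.026 -0.001] [ 0.026  1.    -0.   ] width 51.2
  shift m (cur axes) [ 0.0004 -0.      0.0016]  (final axes) [ 0.0004 -0.      0.0016]  rot deg [-0.    0.08 -0.07] q6 -1.62
```

```bash
python3 -m handwheel '[{"gripper":1,"tx":0,"ty":0,"tz":0,"rx":0,"ry":0,"rz":0},{"gripper":1,"tx":0,"ty":0,"tz":0,"rx":0,"ry":0,"rz":0},{"gripper":1,"tx":0,"ty":0,"tz":0,"rx":0,"ry":0,"rz":0},{"gripper":1,"tx":0,"ty":0,"tz":0,"rx":0,"ry":0,"rz":0},{"gripper":1,"tx":0,"ty":0,"tz":0,"rx":0,"ry":0,"rz":0},{"gripper":1,"tx":0,"ty":0,"tz":0,"rx":0,"ry":0,"rz":0}]'
```

```text
t: 5.22
ee_pos: [612.2, -30.5, 343.6]
orientation: [-0.041, -3.141, -0.004]
ft_force: [-0.0, 6.3, -0.8]
width: 6.0
```

```bash
python3 -m handwheel '[{"gripper":1,"tx":0,"ty":0.0015,"tz":-0.005,"rx":0,"ry":0,"rz":0},{"gripper":1,"tx":0,"ty":0,"tz":-0.02,"rx":0,"ry":0,"rz":0},{"gripper":1,"tx":0,"ty":0,"tz":-0.04,"rx":0,"ry":0,"rz":0},{"gripper":1,"tx":0,"ty":0,"tz":-0.05,"rx":0,"ry":0,"rz":0},{"gripper":1,"tx":0,"ty":0,"tz":-0.01,"rx":0,"ry":0,"rz":0},{"gripper":1,"tx":0,"ty":0,"tz":0,"rx":0,"ry":0,"rz":0}]'; python3 -c "
from h import *
shot('side','s2')
plan(494,-314.5,240,-8.5)"
```

```text
t: 5.98
ee_pos: [612.1, -30.1, 469.0]
orientation: [0.041, 3.14, -0.0]
ft_force: [0.6, 0.3, -0.5]
width: 6.0
t 6.03 grasp pt now [611.6 -30.1 304.7] tool x,y [-1.     0.026  0.001] [ 0.026  1.    -0.   ] width 5.9
  shift m (cur axes) [ 0.1103 -0.2874  0.0649]  (final axes) [ 0.0745 -0.2988  0.0647]  rot deg [-0.01 -0.08  7.02] q6 -1.61
```

View pics/s2.png

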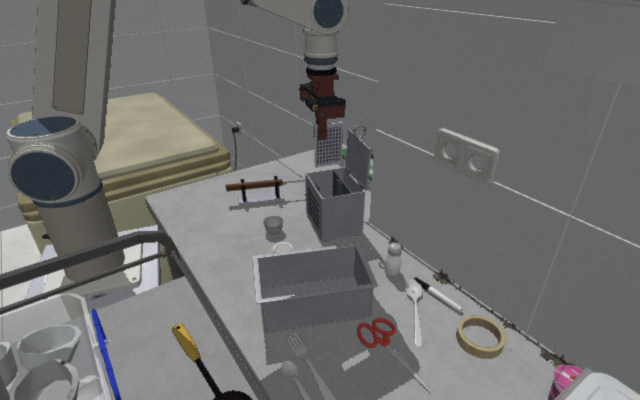

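```bash
python3 -m handwheel '[{"gripper":1,"tx":0,"ty":0,"tz":0,"rx":0,"ry":0,"rz":7},{"gripper":1,"tx":0.0162,"ty":-0.0498,"tz":0,"rx":0,"ry":0,"rz":0},{"gripper":1,"tx":0.0162,"ty":-0.0498,"tz":0.01,"rx":0,"ry":0,"rz":0},{"gripper":1,"tx":0.0162,"ty":-0.0498,"tz":0.01,"rx":0,"ry":0,"rz":0},{"gripper":1,"tx":0.0162,"ty":-0.0498,"tz":0.015,"rx":0,"ry":0,"rz":0},{"gripper":1,"tx":0.0162,"ty":-0.0498,"tz":0.015,"rx":0,"ry":0,"rz":0},{"gripper":1,"tx":0.0162,"ty":-0.0498,"tz":0.015,"rx":0,"ry":0,"rz":0},{"gripper":1,"tx":0,"ty":0,"tz":0,"rx":0,"ry":0,"rz":0}]'; python3 -c "
from h import *
shot('side','s3')
plan(471.7,-311.3,108,-8.5)"
```

```text
t: 7.02
ee_pos: [469.8, -313.2, 400.4]
orientation: [-0.239, -3.127, -0.004]
ft_force: [0.2, 0.4, -0.9]
width: 5.8
t 7.08 grasp pt now [ 470.2 -311.5  238.3] tool x,y [-0.989  0.151  0.004] [0.151 0.989 0.002] width 5.7
  shift m (cur axes) [-0.0013  0.0005  0.1303]  (final axes) [-0.0008  0.0008  0.1303]  rot deg [ 0.12 -0.23 -0.16] q6 -2.03
```

View pics/s3.png

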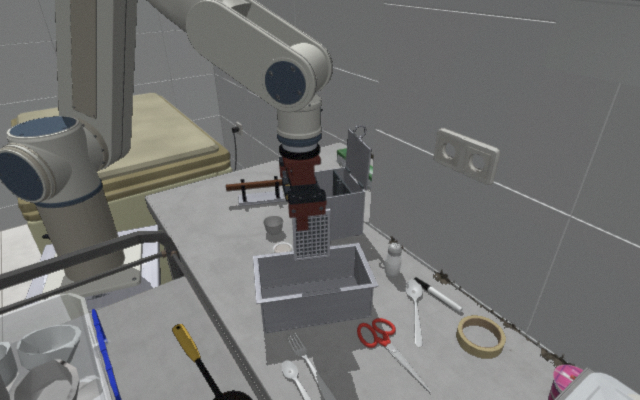

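```bash
python3 -m handwheel '[{"gripper":1,"tx":0,"ty":0,"tz":0.045,"rx":0,"ry":0,"rz":0},{"gripper":1,"tx":0,"ty":0,"tz":0.045,"rx":0,"ry":0,"rz":0},{"gripper":1,"tx":0,"ty":0,"tz":0.038,"rx":0,"ry":0,"rz":0},{"gripper":1,"tx":0,"ty":0,"tz":0,"rx":0,"ry":0,"rz":0},{"gripper":0,"tx":0,"ty":0,"tz":0,"rx":0,"ry":0,"rz":0},{"gripper":0,"tx":0,"ty":0,"tz":0,"rx":0,"ry":0,"rz":0},{"gripper":0,"tx":0,"ty":0,"tz":0,"rx":0,"ry":0,"rz":0},{"gripper":0,"tx":0,"ty":0,"tz":0,"rx":0,"ry":0,"rz":0}]';  python3 -m handwheel '[{"gripper":0,"tx":0,"ty":0,"tz":0,"rx":0,"ry":0,"rz":0},{"gripper":0,"tx":0,"ty":0,"tz":0,"rx":0,"ry":0,"rz":0},{"gripper":0,"tx":0,"ty":0,"tz":0,"rx":0,"ry":0,"rz":0},{"gripper":0,"tx":0,"ty":0,"tz":-0.03,"rx":0,"ry":0,"rz":0},{"gripper":0,"tx":0,"ty":0,"tz":-0.04,"rx":0,"ry":0,"rz":0},{"gripper":0,"tx":0,"ty":0,"tz":-0.05,"rx":0,"ry":0,"rz":0},{"gripper":0,"tx":0,"ty":0,"tz":-0.04,"rx":0,"ry":0,"rz":0},{"gripper":0,"tx":0,"ty":0,"tz":0,"rx":0,"ry":0,"rz":0}]'; python3 -c "
from h import *
shot('side','s4')
plan(477,196.5,200,-7.5)"
```

```text
t: 8.07
ee_pos: [472.2, -311.3, 276.5]
orientation: [0.232, 3.132, -0.001]
ft_force: [0.4, -0.1, 0.2]
width: 42.6
t: 9.07
ee_pos: [472.7, -311.6, 439.1]
orientation: [0.232, 3.127, -0.005]
ft_force: [0.7, 0.1, -0.3]
width: 87.9
t 9.12 grasp pt now [ 472.6 -311.5  273.9] tool x,y [-0.989  0.147 -0.003] [ 0.147  0.989 -0.001] width 87.7
  shift m (cur axes) [0.0703 0.503  0.0731]  (final axes) [0.0615 0.504  0.0739]  rot deg [-0.08  0.15 -0.98] q6 -2.03
```

View pics/s4.png

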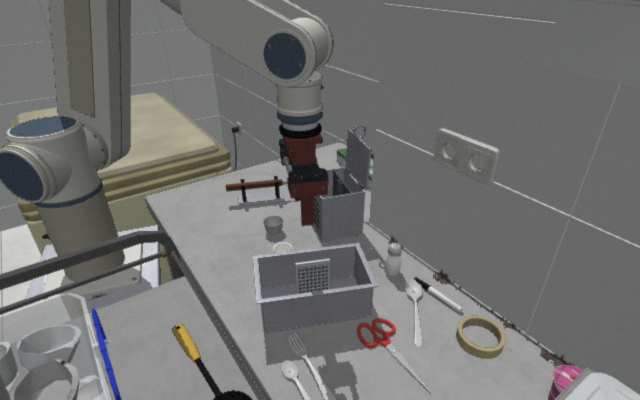

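```bash
python3 -m handwheel '[{"gripper":0,"tx":0.0068,"ty":0.056,"tz":0,"rx":0,"ry":0,"rz":-1},{"gripper":0,"tx":0.0068,"ty":0.056,"tz":0,"rx":0,"ry":0,"rz":0},{"gripper":0,"tx":0.0068,"ty":0.056,"tz":0,"rx":0,"ry":0,"rz":0},{"gripper":0,"tx":0.0068,"ty":0.056,"tz":0,"rx":0,"ry":0,"rz":0},{"gripper":0,"tx":0.0068,"ty":0.056,"tz":0.01,"rx":0,"ry":0,"rz":0},{"gripper":0,"tx":0.0068,"ty":0.056,"tz":0.015,"rx":0,"ry":0,"rz":0},{"gripper":0,"tx":0.0068,"ty":0.056,"tz":0.015,"rx":0,"ry":0,"rz":0},{"gripper":0,"tx":0.0068,"ty":0.056,"tz":0.015,"rx":0,"ry":0,"rz":0}]'; python3 -m handwheel '[{"gripper":0,"tx":0.0068,"ty":0.056,"tz":0.015,"rx":0,"ry":0,"rz":0},{"gripper":0,"tx":0,"ty":0,"tz":0,"rx":0,"ry":0,"rz":0},{"gripper":0,"tx":0,"ty":0,"tz":0,"rx":0,"ry":0,"rz":0}]';python3 -c "
from h import *
p=shot('top','t5')
w=cloud(p).reshape(-1,3)
c,s=np.cos(np.radians(-8.5)),np.sin(np.radians(-8.5))
d=w[:,:2]-[489.5,-314]; l=np.c_[d[:,0]*c+d[:,1]*s,-d[:,0]*s+d[:,1]*c]
m=(abs(l[:,0])<110)&(abs(l[:,1])<63)&(w[:,2]>15)&(w[:,2]<130)
print(m.sum(),l[m].mean(0),w[m,2].min(),w[m,2].max(), np.percentile(l[m],[2,98],axis=0))
plan(477,196.5,55,-7.5)"
```

```text
t: 10.12
ee_pos: [476.6, 141.7, 378.7]
orientation: [-0.205, -3.133, 0.001]
ft_force: [1.3, 0.1, -0.4]
width: 88.1
t: 10.5
ee_pos: [477.4, 196.2, 364.4]
orientation: [-0.203, -3.133, 0.002]
ft_force: [0.4, -0.3, 0.4]
width: 87.8
415 [-0.75204034  1.99814157] 15.343996660587036 129.99783073373862 [[-38.53491957  -2.099978  ]
 [ 36.85976111   4.0325958 ]]
t 10.55 grasp pt now [477.4 195.5 201.9] tool x,y [-0.991  0.13   0.001] [ 0.13   0.991 -0.001] width 88.1
  shift m (cur axes) [0.0006 0.0009 0.1469]  (final axes) [0.0008 0.0007 0.1469]  rot deg [-0.06 -0.08  0.01] q6 -1.07
```

View pics/t5.png

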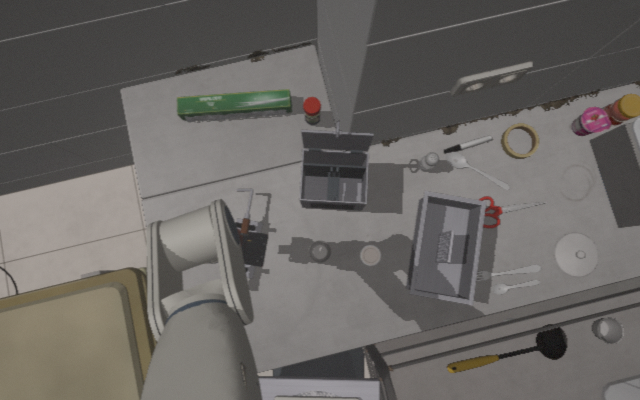

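```bash
python3 -m handwheel '[{"gripper":0,"tx":0,"ty":0.001,"tz":0.05,"rx":0,"ry":0,"rz":0},{"gripper":0,"tx":0,"ty":0,"tz":0.05,"rx":0,"ry":0,"rz":0},{"gripper":0,"tx":0,"ty":0,"tz":0.046,"rx":0,"ry":0,"rz":0},{"gripper":0,"tx":0,"ty":0,"tz":0,"rx":0,"ry":0,"rz":0},{"gripper":1,"tx":0,"ty":0,"tz":0,"rx":0,"ry":0,"rz":0},{"gripper":1,"tx":0,"ty":0,"tz":0,"rx":0,"ry":0,"rz":0},{"gripper":1,"tx":0,"ty":0,"tz":0,"rx":0,"ry":0,"rz":0}]'; python3 -c "
from h import *
shot('side','s6')
plan(477,196.5,55,-7.5)"
```

```text
t: 11.42
ee_pos: [478.6, 197.6, 221.3]
orientation: [0.205, 3.132, 0.002]
ft_force: [-0.2, -0.3, 0.6]
width: 61.3
t 11.47 grasp pt now [478.9 197.7  58. ] tool x,y [-0.992  0.13  -0.002] [0.13  0.992 0.001] width 57.6
  shift m (cur axes) [ 0.0013 -0.0013  0.003 ]  (final axes) [ 0.0013 -0.0013  0.003 ]  rot deg [0.07 0.12 0.03] q6 -1.07
```

View pics/s6.png

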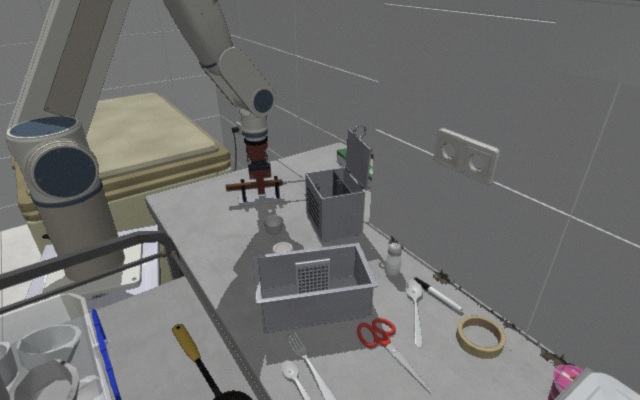

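```bash
python3 -m handwheel '[{"gripper":1,"tx":0,"ty":0,"tz":0.002,"rx":0,"ry":0,"rz":0},{"gripper":1,"tx":0,"ty":0,"tz":0,"rx":0,"ry":0,"rz":0},{"gripper":1,"tx":0,"ty":0,"tz":0,"rx":0,"ry":0,"rz":0},{"gripper":1,"tx":0,"ty":0,"tz":0,"rx":0,"ry":0,"rz":0},{"gripper":1,"tx":0,"ty":0,"tz":0,"rx":0,"ry":0,"rz":0},{"gripper":1,"tx":0,"ty":0,"tz":0,"rx":0,"ry":0,"rz":0}]'; python3 -c "
from h import *
plan(477,196.5,55,-7.5)"
```

```text
t: 12.22
ee_pos: [478.3, 197.7, 217.7]
orientation: [0.205, 3.134, 0.001]
ft_force: [0.3, 3.9, -0.1]
width: 17.8
t 12.22 grasp pt now [478.3 197.8  54.7] tool x,y [-0.991  0.13  -0.   ] [0.13  0.991 0.001] width 17.8
  shift m (cur axes) [ 0.0011 -0.0014 -0.0003]  (final axes) [ 0.0011 -0.0014 -0.0003]  rot deg [0.03 0.03 0.01] q6 -1.07
```

```bash
python3 -m handwheel '[{"gripper":1,"tx":0,"ty":0,"tz":-0.02,"rx":0,"ry":0,"rz":0},{"gripper":1,"tx":0,"ty":0,"tz":-0.05,"rx":0,"ry":0,"rz":0},{"gripper":1,"tx":0,"ty":0,"tz":-0.05,"rx":0,"ry":0,"rz":0},{"gripper":1,"tx":0,"ty":0,"tz":-0.05,"rx":0,"ry":0,"rz":0},{"gripper":1,"tx":0,"ty":0,"tz":-0.05,"rx":0,"ry":0,"rz":-3},{"gripper":1,"tx":0,"ty":0,"tz":-0.02,"rx":0,"ry":0,"rz":-3.1},{"gripper":1,"tx":0,"ty":0,"tz":0,"rx":0,"ry":0,"rz":0},{"gripper":1,"tx":0,"ty":0,"tz":0,"rx":0,"ry":0,"rz":0}]'; cat > rod.py <<'E'
from h import *
np.set_printoptions(precision=1,suppress=True)
import sys
tag=sys.argv[1]
o=ctrl.get_obs();Rm=R.from_rotvec(o['orientation']).as_matrix();g=np.array(o['ee_pos'])+163*Rm[:,2]
plan(*g,-1.4,o)
X=-Rm[:,0];Y=Rm[:,1];Z=-Rm[:,2]
for c in['side','top']:
    p=shot(c,tag+c[0]); w=cloud(p).reshape(-1,3); d=(w-g)@np.stack([X,Y,Z],1)
    m=(d[:,0]>78)&(d[:,0]<170)&(abs(d[:,1])<55)&(abs(d[:,2])<35); q=d[m]
    sh=q[(abs(q[:,1])<12)&(q[:,0]<135)]; pin=q[(q[:,0]>125)&(q[:,1]>8)]
    if len(sh)>4: print(c,'shaft n',len(sh),'y(x),z(x) at 0,147:',np.polyval(np.polyfit(sh[:,0],sh[:,1],1),[0,147]),np.polyval(np.polyfit(sh[:,0],sh[:,2],1),[0,147]),'xmax',q[:,0].max())
    if len(pin)>2: print('  pin n',len(pin),pin.mean(0),'y max',pin[:,1].max(),'x',pin[:,0].min(),pin[:,0].max())
    print('  expected hook px',proj(p,g+147*X+18*Y))
E
python3 rod.py r1
```

```text
t: 13.22
ee_pos: [477.6, 197.2, 456.2]
orientation: [-0.039, -3.139, 0.002]
ft_force: [-0.4, -0.3, -2.0]
width: 17.6
t 13.22 grasp pt now [477.2 197.  293.2] tool x,y [-1.  0.  0.] [ 0.  1. -0.] width 17.6
  shift m (cur axes) [ 0. -0.  0.]  (final axes) [ 0. -0. -0.]  rot deg [-0.1 -0.1 -0. ] q6 -1.18
side shaft n 49 y(x),z(x) at 0,147: [-9.4 -2.4] [-0.8  0.6] xmax 151.92505707341408
  pin n 9 [144.8  22.7   0.5] y max 35.90456820141176 x 142.5130096348665 147.7577349703055
  expected hook px [298.5 107.6]
top shaft n 111 y(x),z(x) at 0,147: [-2.6 -1.8] [8.3 1.9] xmax 150.05266936253574
  pin n 50 [143.9  22.    2.9] y max 36.43463496034774 x 139.54665088286205 149.16124707287673
  expected hook px [218.8 171.1]
```

View pics/r1s.png

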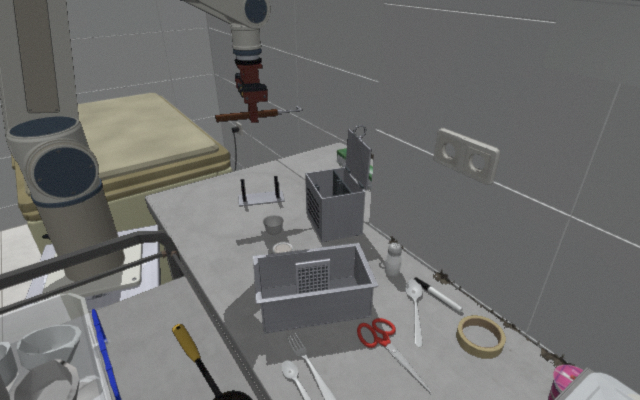

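View pics/r1t.png

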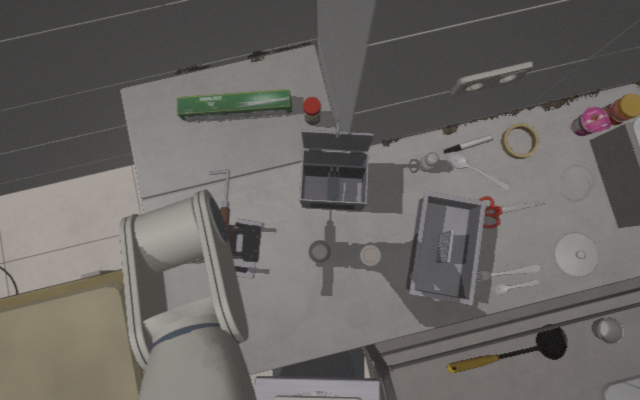

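```bash
python3 - <<'E'
from h import *
import pickle
im={}
yaw=np.radians(-1.4); X=np.array([np.cos(yaw),np.sin(yaw),0]);Y=np.array([-X[1],X[0],0]);Z=np.array([0,0,1.])
e=np.array([720.8,-33.3,291.7])
out=[]
for c in['side','top']:
    p=shot(c); a=p['image'][:,:,::-1].copy(); 
    u,v=proj(p,e).astype(int); S=10; b=cv2.resize(a[v-20:v+20,u-20:u+20],None,fx=S,fy=S,interpolation=cv2.INTER_CUBIC)
    raw=b.copy()
    for r in(14,20):
        pts=np.array([proj(p,e+r*(np.cos(t)*X+np.sin(t)*Z)) for t in np.linspace(0,6.283,60)])
        cv2.polylines(b,[((pts-[u-20,v-20]+.5)*S).astype(np.int32)],True,(0,0,255),1)
    out.append(np.hstack([raw,b]))
    d=cloud(p).reshape(-1,3)-e; l=np.c_[d@X,d@Y,d@Z]; m=(np.linalg.norm(l,axis=1)<24)&(abs(l[:,1])<7)&(l[:,2]>-16)
    q=l[m]; print(c,len(q),q.mean(0).round(1)); 
    # circle fit on x,z
    from scipy.optimize import least_squares
    s=least_squares(lambda k:np.hypot(q[:,0]-k[0],q[:,2]-k[1])-17,[0,0],loss='soft_l1'); print(s.x, np.percentile(q[:,1],[10,50,90]))
cv2.imwrite('pics/ring.png',cv2.resize(np.vstack(out),(600,600)))
E
```

```text
side 76 [-0.2 -2.1  1.5]
[-0.03527297  0.67490489] [-4.22619983 -2.13563384  0.2869912 ]
top 58 [-4.1  0.7 12.4]
[-0.45291379  2.19532407] [-1.67604684  0.80321657  3.11339016]
```

View pics/ring.png

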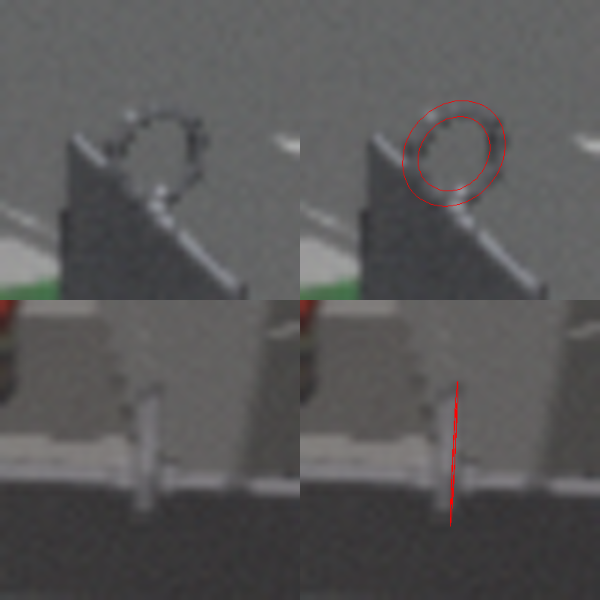

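```bash
python3 -m handwheel '[{"gripper":1,"tx":-0.005,"ty":-0.0474,"tz":0,"rx":0,"ry":0,"rz":0},{"gripper":1,"tx":-0.005,"ty":-0.0474,"tz":0,"rx":0,"ry":0,"rz":0},{"gripper":1,"tx":-0.005,"ty":-0.0474,"tz":0,"rx":0,"ry":0,"rz":0},{"gripper":1,"tx":-0.005,"ty":-0.0474,"tz":0,"rx":0,"ry":0,"rz":0},{"gripper":1,"tx":-0.005,"ty":-0.0474,"tz":0,"rx":0,"ry":0,"rz":0},{"gripper":1,"tx":-0.005,"ty":-0.0474,"tz":0,"rx":0,"ry":0,"rz":0},{"gripper":1,"tx":0,"ty":0,"tz":0,"rx":0,"ry":0,"rz":0},{"gripper":1,"tx":0,"ty":0,"tz":0,"rx":0,"ry":0,"rz":0}]'; python3 rod.py r2; python3 -c "
from h import *
plan(573.2,-88,291.5,-1.4)"
```

```text
t: 14.42
ee_pos: [501.1, -87.5, 457.0]
orientation: [-0.039, -3.14, -0.001]
ft_force: [-0.1, 0.3, -2.1]
width: 18.0
t 14.43 grasp pt now [500.9 -87.4 294. ] tool x,y [-1.  0.  0.] [0. 1. 0.] width 18.0
  shift m (cur axes) [0. 0. 0.]  (final axes) [ 0.  0. -0.]  rot deg [ 0.  -0.1 -0. ] q6 -1.74
side shaft n 72 y(x),z(x) at 0,147: [-10.2  -2.2] [ 3.1 -0.2] xmax 150.33767295345513
  pin n 18 [144.3  21.7   1.2] y max 35.994956327356356 x 141.39205594909777 147.66276744725906
  expected hook px [339.7 139.1]
top shaft n 60 y(x),z(x) at 0,147: [-1.8 -0.1] [7.8 2.7] xmax 152.14517751922688
  pin n 51 [144.3  23.2   3.6] y max 37.824064526885536 x 139.5157902394209 149.54171528836537
  expected hook px [356.6 163.1]
t 14.53 grasp pt now [501.  -86.6 294.3] tool x,y [-1.     0.023  0.001] [0.023 1.    0.   ] width 17.7
  shift m (cur axes) [-0.072   0.0004  0.0027]  (final axes) [-0.072   0.0005  0.0028]  rot deg [ 0.02 -0.05  0.08] q6 -1.74
```

View pics/r2s.png

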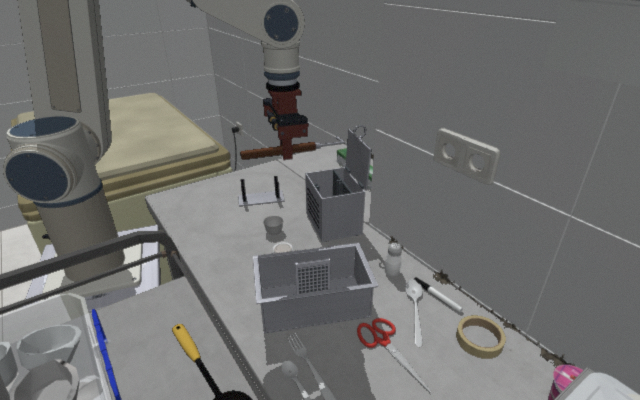

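```bash
python3 -m handwheel '[{"gripper":1,"tx":-0.024,"ty":0,"tz":0.002,"rx":0,"ry":0,"rz":0},{"gripper":1,"tx":-0.024,"ty":0,"tz":0,"rx":0,"ry":0,"rz":0},{"gripper":1,"tx":-0.024,"ty":0,"tz":0,"rx":0,"ry":0,"rz":0},{"gripper":1,"tx":0,"ty":0,"tz":0,"rx":0,"ry":0,"rz":0},{"gripper":1,"tx":0,"ty":0,"tz":0,"rx":0,"ry":0,"rz":0}]'; python3 - <<'E'
from h import *
yaw=np.radians(-1.4); X=np.array([np.cos(yaw),np.sin(yaw),0]);Y=np.array([-X[1],X[0],0])
o=ctrl.get_obs();Rm=R.from_rotvec(o['orientation']).as_matrix();g=np.array(o['ee_pos'])+163*Rm[:,2]
h=g-147*Rm[:,0]+18*Rm[:,1]; e=np.array([720.6,-33.3,292.3]); d=e-h; print('eye-hook x,y,z',d@X,d@Y,d[2],o['ft_force'])
out=[]
for c in['side','top']:
    p=shot(c); u,v=proj(p,e).astype(int); out.append(cv2.resize(p['image'][v-25:v+25,u-30:u+30,::-1],(600,500),interpolation=cv2.INTER_CUBIC))
cv2.imwrite('pics/pre.png',cv2.resize(np.hstack(out),(800,333)))
E
```

```text
t: 15.15
ee_pos: [572.6, -88.4, 455.3]
orientation: [-0.036, -3.14, -0.0]
ft_force: [-1.5, -0.1, -1.9]
width: 17.9
eye-hook x,y,z -0.17825308620383026 40.432613814307395 0.17745976577560896 [-1.47862302 -0.08505338 -1.94072857]
```

View pics/pre.png

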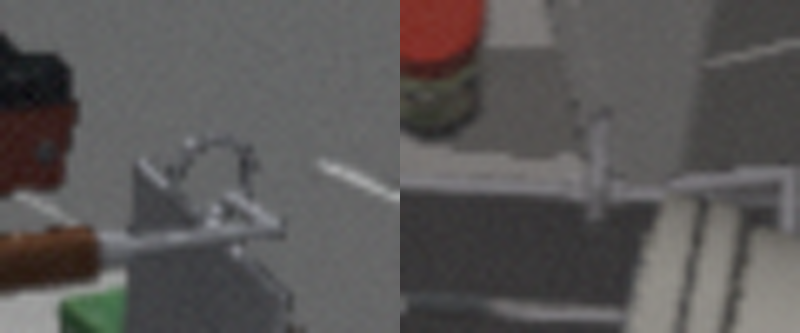

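```bash
python3 -m handwheel '[{"gripper":1,"tx":0,"ty":0.008,"tz":0,"rx":0,"ry":0,"rz":0},{"gripper":1,"tx":0,"ty":0.008,"tz":0,"rx":0,"ry":0,"rz":0},{"gripper":1,"tx":0,"ty":0.008,"tz":0,"rx":0,"ry":0,"rz":0},{"gripper":1,"tx":0,"ty":0.008,"tz":0,"rx":0,"ry":0,"rz":0},{"gripper":1,"tx":0,"ty":0.008,"tz":0,"rx":0,"ry":0,"rz":0},{"gripper":1,"tx":0,"ty":0,"tz":0,"rx":0,"ry":0,"rz":0},{"gripper":1,"tx":0,"ty":0,"tz":0,"rx":0,"ry":0,"rz":0}]'; cat > hk.py <<'E'
from h import *
import sys
np.set_printoptions(precision=1,suppress=True)
yaw=np.radians(-1.4); X=np.array([np.cos(yaw),np.sin(yaw),0]);Y=np.array([-X[1],X[0],0])
o=ctrl.get_obs();Rm=R.from_rotvec(o['orientation']).as_matrix();g=np.array(o['ee_pos'])+163*Rm[:,2]
h=g-147*Rm[:,0]+18*Rm[:,1]; hinge=np.array([720.6,-33.3,292.3])-10.2*X; hinge[2]=150
d=h-hinge; print('hook rel hinge x,y,z',d@X,d@Y,d[2],'r',np.hypot(d@X,d[2]),'F',o['ft_force'],'M',o['moment'],'w',o['width'],'t',o['t'])
out=[]
for c in['side','top']:
    p=shot(c); u,v=proj(p,h).astype(int); out.append(cv2.resize(p['image'][max(v-45,0):v+45,u-50:u+50,::-1],(600,500),interpolation=cv2.INTER_CUBIC))
cv2.imwrite(f'pics/{sys.argv[1]}.png',cv2.resize(np.hstack(out),(800,333)))
E
python3 hk.py k1
```

```text
t: 16.12
ee_pos: [574.2, -49.3, 455.7]
orientation: [0.037, 3.141, -0.0]
ft_force: [-0.3, -0.0, -1.5]
width: 17.7
hook rel hinge x,y,z 11.267190778109107 -1.5567993753182863 142.66377773279083 r 143.10801188270855 F [-0.3 -0.  -1.5] M [0. 0. 0.] w 17.713282819612687 t 16.125
```

View pics/k1.png

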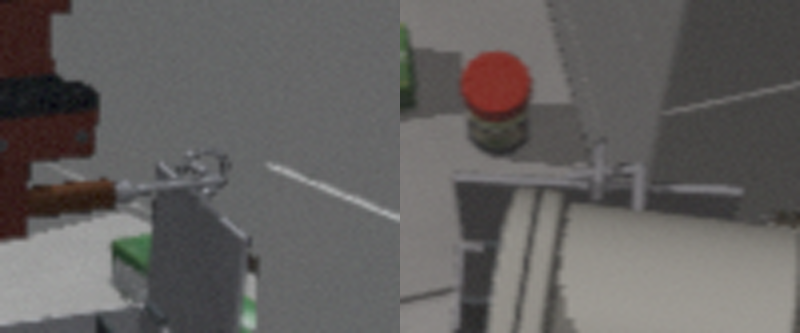

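```bash
python3 -m handwheel '[{"gripper":1,"tx":0.012,"ty":0,"tz":0,"rx":0,"ry":0,"rz":0},{"gripper":1,"tx":0.0118,"ty":0,"tz":0.001,"rx":0,"ry":0,"rz":0},{"gripper":1,"tx":0.0123,"ty":0,"tz":0.0017,"rx":0,"ry":0,"rz":0},{"gripper":1,"tx":0.0121,"ty":0,"tz":0.0026,"rx":0,"ry":0,"rz":0},{"gripper":1,"tx":0.0118,"ty":0,"tz":0.0038,"rx":0,"ry":0,"rz":0},{"gripper":1,"tx":0.0114,"ty":0,"tz":0.0047,"rx":0,"ry":0,"rz":0},{"gripper":1,"tx":0,"ty":0,"tz":0,"rx":0,"ry":0,"rz":0}]';python3 hk.py k2
```

```text
t: 17.1
ee_pos: [501.8, -47.6, 441.5]
orientation: [-0.038, -3.14, -0.0]
ft_force: [0.1, -0.1, -2.1]
width: 17.6
hook rel hinge x,y,z -61.4518242621989 -1.546244988418543 128.23126141854578 r 142.19558048738224 F [ 0.1 -0.1 -2.1] M [ 0. -0.  0.] w 17.60295164224522 t 17.1
```

View pics/k2.png

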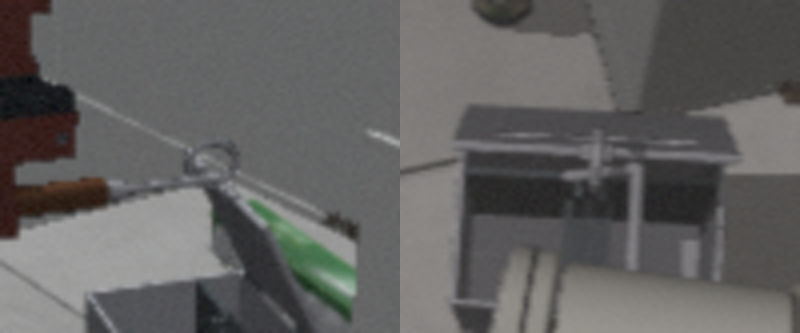

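```bash
python3 -m handwheel '[{"gripper":1,"tx":0.011,"ty":0,"tz":0.0057,"rx":0,"ry":0,"rz":0},{"gripper":1,"tx":0.0104,"ty":0,"tz":0.0067,"rx":0,"ry":0,"rz":0},{"gripper":1,"tx":0.0099,"ty":0,"tz":0.0075,"rx":0,"ry":0,"rz":0},{"gripper":1,"tx":0.0091,"ty":0,"tz":0.0084,"rx":0,"ry":0,"rz":0},{"gripper":1,"tx":0.0084,"ty":0,"tz":0.0091,"rx":0,"ry":0,"rz":0},{"gripper":1,"tx":0.0075,"ty":0,"tz":0.0099,"rx":0,"ry":0,"rz":0},{"gripper":1,"tx":0.0067,"ty":0,"tz":0.0104,"rx":0,"ry":0,"rz":0},{"gripper":1,"tx":0.0057,"ty":0,"tz":0.011,"rx":0,"ry":0,"rz":0}]';python3 hk.py k3
```

```text
t: 18.2
ee_pos: [433.7, -46.0, 372.4]
orientation: [-0.038, -3.141, 0.0]
ft_force: [0.7, -0.1, -0.7]
width: 17.7
hook rel hinge x,y,z -129.2895787485142 -1.602335775308093 59.431169646675244 r 142.29497214778937 F [ 0.7 -0.1 -0.7] M [ 0.1 -0.1  0. ] w 17.72247608627584 t 18.2
```

View pics/k3.png

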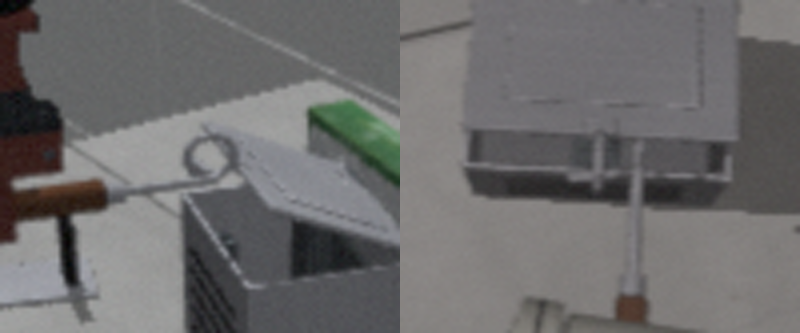

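```bash
python3 -m handwheel '[{"gripper":1,"tx":0.0047,"ty":0,"tz":0.0114,"rx":0,"ry":0,"rz":0},{"gripper":1,"tx":0.0038,"ty":0,"tz":0.0118,"rx":0,"ry":0,"rz":0},{"gripper":1,"tx":0.0026,"ty":0,"tz":0.0121,"rx":0,"ry":0,"rz":0},{"gripper":1,"tx":0.0017,"ty":0,"tz":0.0123,"rx":0,"ry":0,"rz":0},{"gripper":1,"tx":0.0005,"ty":0,"tz":0.0124,"rx":0,"ry":0,"rz":0},{"gripper":1,"tx":0,"ty":0,"tz":0.008,"rx":0,"ry":0,"rz":0},{"gripper":1,"tx":0,"ty":0,"tz":0,"rx":0,"ry":0,"rz":0}]';python3 hk.py k4; cat > flap.py <<'E'
from h import *
yaw=np.radians(-1.4); X=np.array([np.cos(yaw),np.sin(yaw),0]);Y=np.array([-X[1],X[0],0])
H=np.array([710.4,-33.05,150])
for c in['side','top']:
    d=cloud(shot(c)).reshape(-1,3)-H; l=np.c_[d@X,d@Y,d[:,2]]
    m=(l[:,0]<-15)&(l[:,0]>-118)&(abs(l[:,1])<72)&(abs(l[:,1])>6)&(l[:,2]>-8)&(l[:,2]<45); q=l[m]
    k=np.polyfit(q[:,0],q[:,2],1); print(c,m.sum(),'flap slope rad',-k[0],'z at hinge, end',np.polyval(k,[0,-123]))
    e=l[(abs(l[:,0]+142)<22)&(abs(l[:,1])<6)&(abs(l[:,2])<40)]; print('  ring pts',len(e),e.mean(0) if len(e) else'',e.max(0) if len(e) else '')
E
python3 flap.py
```

```text
t: 19.18
ee_pos: [420.8, -45.7, 304.6]
orientation: [-0.038, -3.14, -0.0]
ft_force: [0.4, -0.7, -0.6]
width: 17.8
hook rel hinge x,y,z -142.40642436540557 -1.6045685670805303 -8.583756192022634 r 142.66488906140873 F [ 0.4 -0.7 -0.6] M [ 0.  -0.  -0.1] w 17.79317079810973 t 19.175
side 804 flap slope rad -0.007564700602484637 z at hinge, end [7.63081776 6.70035958]
  ring pts 92 [-137.87149215   -0.69378878    0.73778337] [-120.48402736    5.20777813   22.29497075]
top 2377 flap slope rad -0.007360073453624164 z at hinge, end [8.84128521 7.93599617]
  ring pts 64 [-137.56442065    0.64393335   11.58969864] [-120.23953921    5.85762422   25.466388  ]
```

View pics/k4.png

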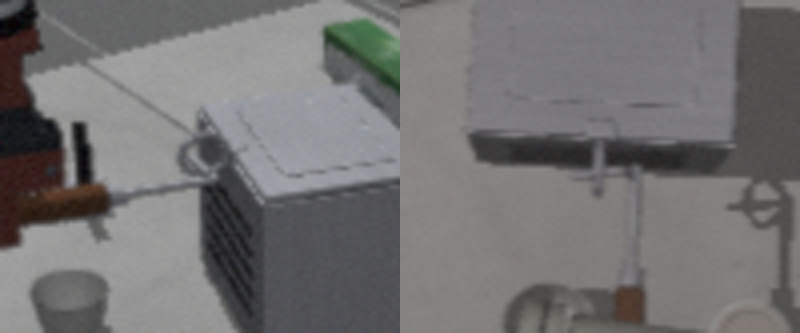

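```bash
python3 -m handwheel '[{"gripper":1,"tx":0,"ty":0,"tz":0.002,"rx":0,"ry":0,"rz":0},{"gripper":1,"tx":0,"ty":0,"tz":0,"rx":0,"ry":0,"rz":0},{"gripper":1,"tx":0,"ty":0,"tz":0,"rx":0,"ry":0,"rz":0}]'; python3 hk.py k5; python3 -m handwheel '[{"gripper":1,"tx":0,"ty":0,"tz":-0.012,"rx":0,"ry":0,"rz":0},{"gripper":1,"tx":0,"ty":0,"tz":0,"rx":0,"ry":0,"rz":0}]'; python3 hk.py k6; python3 flap.py
```

```text
t: 19.75
ee_pos: [421.0, -45.7, 303.4]
orientation: [0.038, 3.141, -0.0]
ft_force: [-0.3, 0.0, 1.6]
width: 17.6
hook rel hinge x,y,z -141.9464535363072 -1.638512782207376 -9.510592196875848 r 142.26470762445018 F [-0.3  0.   1.6] M [ 0.  -0.3  0. ] w 17.615705249778923 t 19.75
t: 20.1
ee_pos: [421.1, -45.7, 316.1]
orientation: [0.038, 3.14, -0.0]
ft_force: [-0.2, -0.0, -2.4]
width: 18.2
hook rel hinge x,y,z -141.7227277156002 -1.6434216803058113 3.258384749086588 r 141.76017996011163 F [-0.2 -0.  -2.4] M [0.1 0.  0.1] w 18.207087361937628 t 20.1
side 807 flap slope rad -0.00784942356705745 z at hinge, end [7.6676416 6.7021625]
  ring pts 82 [-137.70679659   -1.16778444    2.63563094] [-121.74091391    5.83391388   23.56534149]
top 2371 flap slope rad -0.008094246017798321 z at hinge, end [8.95951855 7.96392629]
  ring pts 62 [-138.0647613     0.7205093    12.89845194] [-121.35031262    5.84522467   26.12832799]
```

View pics/k6.png

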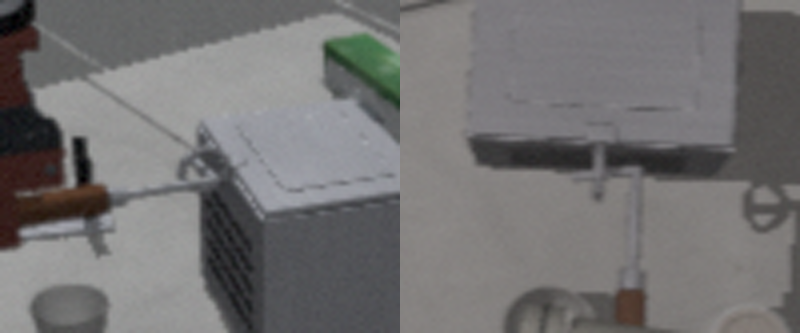

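```bash
python3 -m handwheel '[{"gripper":1,"tx":0,"ty":-0.01,"tz":0,"rx":0,"ry":0,"rz":0},{"gripper":1,"tx":0,"ty":-0.01,"tz":0,"rx":0,"ry":0,"rz":0},{"gripper":1,"tx":0,"ty":-0.01,"tz":0,"rx":0,"ry":0,"rz":0},{"gripper":1,"tx":0,"ty":-0.01,"tz":0,"rx":0,"ry":0,"rz":0},{"gripper":1,"tx":0,"ty":-0.005,"tz":0,"rx":0,"ry":0,"rz":0},{"gripper":1,"tx":0,"ty":0,"tz":0,"rx":0,"ry":0,"rz":0}]'; python3 hk.py k7; python3 flap.py
```

```text
t: 21.05
ee_pos: [419.7, -91.0, 315.2]
orientation: [0.039, 3.141, 0.0]
ft_force: [-0.4, 0.7, -1.5]
width: 17.6
hook rel hinge x,y,z -142.1738039450452 -47.123999133971864 2.165654780101363 r 142.19029709804647 F [-0.4  0.7 -1.5] M [-0.  0.  0.] w 17.63133387199064 t 21.05
side 799 flap slope rad -0.0063791673689209405 z at hinge, end [7.51056952 6.72593193]
  ring pts 78 [-138.90861717   -0.8480993     4.14690104] [-120.57089904    3.94891372   22.49126932]
top 2371 flap slope rad -0.0050529380388739265 z at hinge, end [8.58902195 7.96751057]
  ring pts 56 [-137.06331484    0.67699576   13.68359509] [-121.49555873    5.85897963   26.84997786]
```

View pics/k7.png

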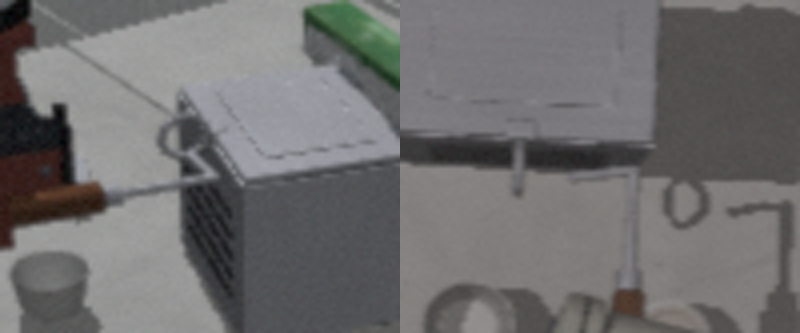

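```bash
python3 -m handwheel '[{"gripper":1,"tx":0,"ty":0,"tz":-0.045,"rx":0,"ry":0,"rz":0},{"gripper":1,"tx":0,"ty":0,"tz":-0.045,"rx":0,"ry":0,"rz":3},{"gripper":1,"tx":0,"ty":0,"tz":-0.01,"rx":0,"ry":0,"rz":3.1},{"gripper":1,"tx":0,"ty":0,"tz":0,"rx":0,"ry":0,"rz":0}]'; python3 -c "
from h import *
plan(478.3,197.8,150,-7.5)"
```

```text
t: 21.75
ee_pos: [419.8, -90.4, 416.0]
orientation: [0.203, 3.133, -0.001]
ft_force: [-0.4, 0.0, -1.2]
width: 17.7
t 21.75 grasp pt now [420.2 -90.5 253. ] tool x,y [-0.992  0.129 -0.002] [ 0.129  0.992 -0.   ] width 17.7
  shift m (cur axes) [-0.0205  0.2933  0.103 ]  (final axes) [-0.0204  0.2933  0.103 ]  rot deg [-0.01  0.12  0.08] q6 -1.68
```

```bash
python3 -m handwheel '[{"gripper":1,"tx":-0.0034,"ty":0.049,"tz":0,"rx":0,"ry":0,"rz":0},{"gripper":1,"tx":-0.0034,"ty":0.049,"tz":0,"rx":0,"ry":0,"rz":0},{"gripper":1,"tx":-0.0034,"ty":0.049,"tz":0,"rx":0,"ry":0,"rz":0},{"gripper":1,"tx":-0.0034,"ty":0.049,"tz":0.01,"rx":0,"ry":0,"rz":0},{"gripper":1,"tx":-0.0034,"ty":0.049,"tz":0.02,"rx":0,"ry":0,"rz":0},{"gripper":1,"tx":-0.0034,"ty":0.048,"tz":0.03,"rx":0,"ry":0,"rz":0},{"gripper":1,"tx":0,"ty":0,"tz":0.04,"rx":0,"ry":0,"rz":0},{"gripper":1,"tx":0,"ty":0,"tz":0,"rx":0,"ry":0,"rz":0}]'; python3 rod.py r3;python3 -c "
from h import *
plan(478.3,197.8,54.7,-7.5)"
```

```text
t: 22.75
ee_pos: [476.3, 197.3, 311.6]
orientation: [-0.201, -3.127, 0.006]
ft_force: [0.7, -0.4, -1.7]
width: 17.8
t 22.75 grasp pt now [475.  196.8 148.6] tool x,y [-1.   0.1  0. ] [ 0.1  1.  -0. ] width 17.8
  shift m (cur axes) [ 0. -0.  0.]  (final axes) [ 0. -0. -0.]  rot deg [-0.2 -0.5 -5.9] q6 -1.07
side shaft n 48 y(x),z(x) at 0,147: [-9.9 -2.5] [4.  2.2] xmax 154.5995713998367
  pin n 7 [144.7  22.4   3.5] y max 30.3322652929645 x 142.24388744705124 147.461378575883
  expected hook px [300.9 152.4]
top shaft n 87 y(x),z(x) at 0,147: [-1.7 -1.8] [13.3  5.3] xmax 151.88422612251463
  pin n 37 [145.   22.6   7.7] y max 37.0676510997071 x 140.83479646938775 148.89683225129235
  expected hook px [239.  184.1]
t 22.85 grasp pt now [477.6 196.9 151.9] tool x,y [-0.992  0.13   0.002] [ 0.13   0.992 -0.001] width 18.0
  shift m (cur axes) [-0.0004  0.0009  0.0972]  (final axes) [-0.0003  0.0008  0.0972]  rot deg [-0.05 -0.09  0.05] q6 -1.07
```

View pics/r3s.png

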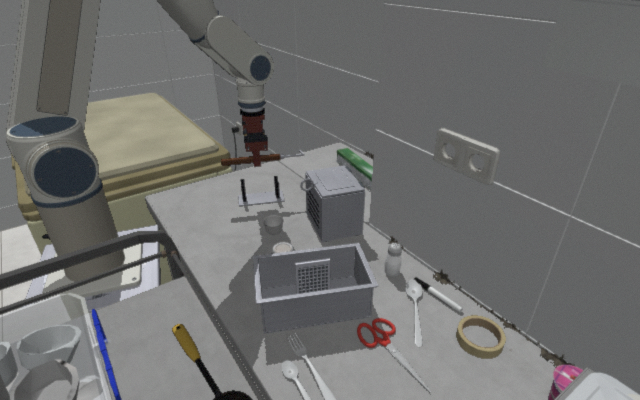

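View pics/r3t.png

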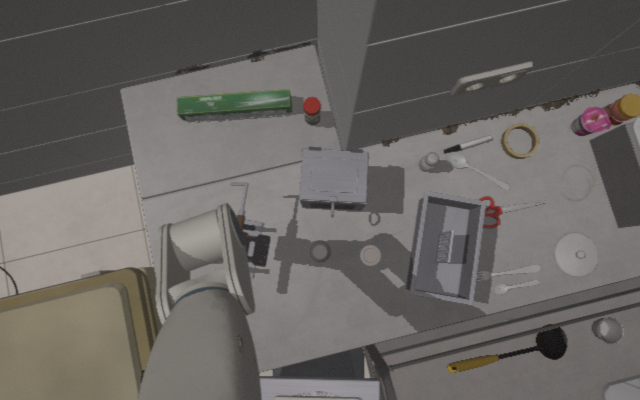

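```bash
python3 -m handwheel '[{"gripper":1,"tx":0,"ty":0.0008,"tz":0.04,"rx":0,"ry":0,"rz":0},{"gripper":1,"tx":0,"ty":0,"tz":0.03,"rx":0,"ry":0,"rz":0},{"gripper":1,"tx":0,"ty":0,"tz":0.015,"rx":0,"ry":0,"rz":0},{"gripper":1,"tx":0,"ty":0,"tz":0.01,"rx":0,"ry":0,"rz":0},{"gripper":1,"tx":0,"ty":0,"tz":0.001,"rx":0,"ry":0,"rz":0},{"gripper":1,"tx":0,"ty":0,"tz":0,"rx":0,"ry":0,"rz":0}]'; python3 rod.py r4
```

```text
t: 23.6
ee_pos: [478.6, 198.1, 220.0]
orientation: [0.205, 3.134, 0.001]
ft_force: [0.9, 0.9, -2.1]
width: 17.9
t 23.6 grasp pt now [478.8 198.2  57. ] tool x,y [-1.   0.1 -0. ] [0.1 1.  0. ] width 17.9
  shift m (cur axes) [-0.  0.  0.]  (final axes) [-0.  0. -0.]  rot deg [ 0.   0.1 -6.1] q6 -1.07
side shaft n 43 y(x),z(x) at 0,147: [-5.8 -3.7] [0.8 3.1] xmax 149.2313954383713
  pin n 8 [145.5  19.9   4.4] y max 29.27435513704443 x 142.91913496996773 147.8386251672941
  expected hook px [302.7 176.6]
top shaft n 70 y(x),z(x) at 0,147: [-1.7 -1.9] [6.7 5.9] xmax 151.29875561824295
  pin n 34 [144.3  22.    6.4] y max 36.43752457144917 x 140.16065966393631 148.8284008394381
  expected hook px [245.  188.6]
```

View pics/r4s.png

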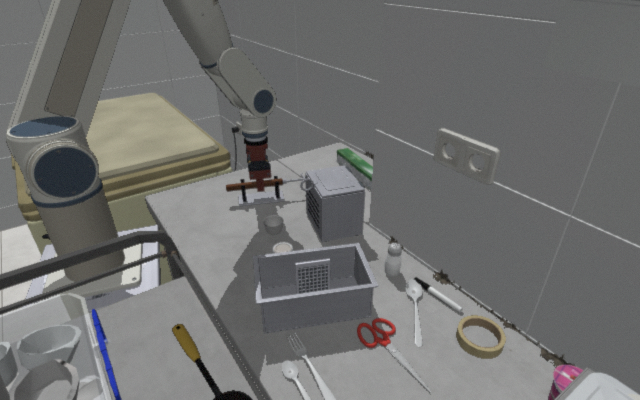

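```bash
python3 -m handwheel '[{"gripper":1,"tx":0,"ty":0,"tz":0.0015,"rx":0,"ry":0,"rz":0},{"gripper":0,"tx":0,"ty":0,"tz":0,"rx":0,"ry":0,"rz":0},{"gripper":0,"tx":0,"ty":0,"tz":0,"rx":0,"ry":0,"rz":0},{"gripper":0,"tx":0,"ty":0,"tz":0,"rx":0,"ry":0,"rz":0},{"gripper":0,"tx":0,"ty":0,"tz":0,"rx":0,"ry":0,"rz":0},{"gripper":0,"tx":0,"ty":0,"tz":0,"rx":0,"ry":0,"rz":0},{"gripper":0,"tx":0,"ty":0,"tz":0,"rx":0,"ry":0,"rz":0},{"gripper":0,"tx":0,"ty":0,"tz":0,"rx":0,"ry":0,"rz":0}]';python3 -m handwheel '[{"gripper":0,"tx":0,"ty":0,"tz":-0.03,"rx":0,"ry":0,"rz":0},{"gripper":0,"tx":0,"ty":0,"tz":-0.05,"rx":0,"ry":0,"rz":0},{"gripper":0,"tx":0,"ty":0,"tz":-0.05,"rx":0,"ry":0,"rz":0},{"gripper":0,"tx":0,"ty":0,"tz":-0.05,"rx":0,"ry":0,"rz":0},{"gripper":0,"tx":0.03,"ty":0.05,"tz":0,"rx":0,"ry":0,"rz":0},{"gripper":0,"tx":0.03,"ty":0.05,"tz":0,"rx":0,"ry":0,"rz":0},{"gripper":0,"tx":0.03,"ty":0.05,"tz":0,"rx":0,"ry":0,"rz":0},{"gripper":0,"tx":0,"ty":0,"tz":0,"rx":0,"ry":0,"rz":0}]'; python3 flap.py; python3 - <<'E'
from h import *
for i,c in enumerate(['side','top']):
    p=shot(c,'f'+c[0]); w=cloud(p); im=p['image'].astype(int)
    m=(im[:,:,0]-im[:,:,2]>25)&(w[:,:,2]>45)&(w[:,:,2]<80)&(w[:,:,0]<600)&(abs(w[:,:,1]-195)<60)
    q=w[m]; vx,vy,x,y=cv2.fitLine(q[:,:2].astype(np.float32),cv2.DIST_HUBER,0,.01,.01).ravel()
    d=(q[:,:2]-[x,y])@[vx,vy];a=np.array([x+vx*d.max(),y+vy*d.max()]);b=np.array([x+vx*d.min(),y+vy*d.min()])
    print(c,np.degrees(np.arctan2(vy,vx)),'grip',(a+b)/2+17.5*np.array([vx,vy]),'z slope',np.polyfit(d,q[:,2],1))
    q=w.reshape(-1,3)
    for n,x0,y0 in(('cup',473,0),('pot',466,-131),('salt',711,-283)):
        s=q[(abs(q[:,0]-x0)<50)&(abs(q[:,1]-y0)<45)&(q[:,2]>15)&(q[:,2]<110)]; r=cv2.minAreaRect(s[:,:2].astype(np.float32)); print(n,np.round(r[0],1))
E
```

```text
t: 24.7
ee_pos: [478.2, 198.0, 217.7]
orientation: [-0.205, -3.135, 0.0]
ft_force: [0.1, -1.0, -0.1]
width: 84.5
t: 25.7
ee_pos: [406.9, 361.2, 397.7]
orientation: [0.197, 3.135, 0.001]
ft_force: [0.3, -1.3, -0.3]
width: 87.8
side 804 flap slope rad -0.007720545091172337 z at hinge, end [7.59117051 6.64154347]
  ring pts 90 [-137.63324843   -1.12638972    0.93259972] [-120.11950875    5.97106855   22.13073351]
top 2369 flap slope rad -0.006667693051116831 z at hinge, end [8.85095667 8.03083043]
  ring pts 55 [-136.90728426    0.71557987   13.39304237] [-121.38273692    5.8110276    27.9503345 ]
side -7.5242324 grip [477.00529872 192.11700221] z slope [6.31266364e-04 6.22735196e+01]
cup [4.733e+02 3.000e-01]
pot [ 467.6 -129. ]
salt [ 709.  -287.1]
top -7.2901697 grip [476.30241556 198.04148715] z slope [1.57608490e-03 6.54230379e+01]
cup [ 4.724e+02 -2.000e-01]
pot [ 465.4 -130.4]
salt [ 711.8 -279.1]
```

```bash
cd pics; python3 -c "
import cv2,numpy as np
a=cv2.imread('fs.png')[80:330,140:440];b=cv2.imread('ft.png')[80:330,180:480]
cv2.imwrite('f.png',cv2.resize(np.hstack([a,b]),(800,333)))"
```

```text
(no output)
```

View pics/f.png

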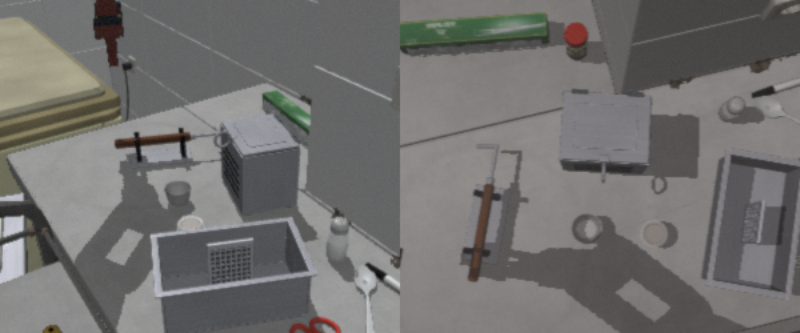

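```bash
python3 -c "
from h import *
print(ctrl.close_job())"
```

```text
the job is handed in; nothing more can be done
None
```

The whole job was carried out in order and handed in at about 26 s of the 72 s. No verdict was reported, so this rests on my own checks.

- **Filter:** I drew it straight up, clear of the box, and set it in the wash pan. The top camera puts its centre within about 2 mm of the pan's. It stands upright on its lower edge rather than leaning; if it topples later, it falls inside the walls.
- **Flap:** The hook went through the ring without contact and pulled the flap round its arc onto the stop. The force on the arm rose by about 4 N as I pressed it onto the stop. Both cameras show it within 0.01 rad of shut after I withdrew the hook and again at the end. Nothing in the pictures or force readings suggests the gripper or arm touched it.
- **Rod:** It lies in both forks with the hook ahead. It is within about 2 mm of where it started, its direction within about 1°, and nearly level. It had slipped about 1° in the grip during the pull.
- **Bystanders:** The cup, pot and salt shaker measure within about 3 mm of their first positions, which is no more than measurement noise. The gripper ended open and clear of everything.

The two cameras disagreed by 3–6 mm sideways on the rod and filter, so I used the mean of the two. The filter was about 1 mm off that estimate, which showed as a 6 N sideways force when the fingers closed on it. I moved the gripper across to relieve it before lifting.

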